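# Draw the build plate from under the stack and seat it in the scraping jig

## Robot

A 7-joint arm with a two-finger parallel gripper is mounted at the origin on the work surface. World frame = base frame: x ahead of the robot, y to its left, z up, the work surface at z = 0. Lengths are in m, angles in rad, forces in N, time in s.
With the tool pointing down it reaches from about 0.4 to 0.85 m from the base axis. Payload 10.4 kg.
Tool frame: the origin (TCP) lies between the finger pads; the fingertips stand manip.finger_overhang ahead of it and the grasp point (between the pads) lies 11 mm behind it (manip.finger_overhang is the distance from the TCP to the fingertips, in m); x points along the fingers, z is the direction in which the jaws open and shut, and the axes are right-handed (so a half turn about x gives the same grasp; the last joint's range is limited). The gripper opens to 85 mm and grips with 20 to 120 N. Pads are 22 mm wide; open, the fingers measure 114 mm over their backs; the gripper's body (76 mm by 85 mm) begins 54 mm behind the grasp point. The pads swing forward as they close: fully open they stand 13 mm farther back than shut.
Start: joints at [-1.257, 0.332, -0.065, 1.46, 0.022, 1.35, -0.088], TCP at [0.207, 0.59, 0.239] pointing down, gripper open.
Joint ranges: [-2.6, 2.6], [-0.5, 2.12], [-1.47, 1.34], [0.16, 2.42], [-1.27, 4.41], [0.06, 2.06], [-2.6, 2.6]. Speed limits (rad/s): [2.22, 2.22, 2.79, 2.79, 3.14, 3.14, 3.14].

## Interface

Orientations are given as a unit quaternion [x, y, z, w].
In Python, from workcell import get_obs, camera, workorder, manip gives the robot as it stands. The module is installed in compiled form; this text tells all that it offers.
- The arm moves only by the tool play_rows, never from a script. Its argument "increments" is text: rows parted by semicolons, each of 4 numbers parted by spaces: the shift along the tool's x, y, z in m, then the turn about the tool's x in rad. A call has 1 to 20 rows; each row shifts and turns the pose as measured when the row begins, along the tool's axes as they then stand; what a row does not reach is not made up. A row lasts 1/10 s, in which the tool goes at most 50 mm and 8.59 degrees, less where a joint would pass 70% of its speed; a pose out of reach is approached as far as the arm can. A call is refused whole if a number of a shift passes 0.05 or a number of a turn 0.15, either way. A call with a gripper value outside its range is refused whole. "hand" is the gripper command: -1 is fully open, 1 is shut, values between are in proportion, set as the call begins (left out, the last holds). The fingers move at their own pace and stop on an object; "squeeze" is the grip in N (left out, the last holds). Time passes only in rows, so rows that do not move let the fingers close. It gives the time, the measured TCP pose, the force and the opening at its end, in the units of the state.
- get_obs(): the state, without advancing time (a new reading comes with each control period).
- camera(name): name is "scene" or "side" or "wrist"; returns a dict with "img" (384x512x3 uint8, blue, green, red), "fov_y" (degrees; the focal length in pixels is half the picture's height over the tangent of half this angle, whatever the lens; pixels are square), "cx", "cy" (the principal point, pixels), "distortion" ([k1, k2, p1, p2, k3] as OpenCV has them; the pictures are not rectified), "R" (3x3) and "t" (3): a world point X has camera coordinates R X + t; the wrist camera has in their place "tool_from_camera" (4x4, takes a point from camera to tool coordinates, whose origin is the TCP and whose axes are the tool frame's). Camera axes: x right, y down, z forward; pixel columns grow to the right and rows downward; lengths in m; the calibration is good to about 2 mm. A picture is of the moment at which its call begins: read the wrist's pose just before it. There is no depth.
- workorder.hand_in(): hands the job in, once; it reports no verdict.
The state is a dict: "clock": time; "joint_pos": joint angles; "joint_velocities": joint speeds; "tau": joint torques, N m; "position": TCP position; "ee_rot": TCP orientation; "ft_force": force on the tool from outside, world axes, zero at the start; "torque": the same for the moment, N m; "grip_width": opening from 0.0 (shut) to 1.0 (fully open).
Only numpy, scipy, OpenCV 4.12 (cv2) and the standard library are available. Lean on these libraries where they do the work, as an engineer would, in place of code of your own. Each camera call takes 0.05 s, during which the arm holds its last target.

## Task

The black build plate lies at the bottom of the stack in the grey rack: draw it out level by its orange post, under the green gate and between the two brass rollers, giving way sideways as the rollers ask so that it never jams hard against them, and leave the rest of the stack standing in the rack, not lifted, carried off or toppled. Then lay the plate between the blue rails of the scraping jig, post outward, push it gently home against the red stop block with about 10 N for a second, and let go. Leave the other things on the bench alone.

Things in the scene. Friction and masses are not known exactly. Their poses are not given: they have to be found in the camera images.
- plate: Loose black build plate, 0.2 kg: slab 110 (x) by 130 (y) by 5 mm, origin at the centre of its underside. Its -y edge is tapered to 70 mm wide over the last 28 mm; from there a tongue 40 mm wide runs to y = -161 mm and carries the orange post. At first it lies on the rack floor under the stack, within 1 mm and 0.01 rad of the rack's axes, origin near y = -5 mm of the rack.
- plate_grip (a point): Centre of the plate's upright orange post, 18 by 18 mm, 45 mm tall (5 to 50 mm above the plate's underside), at (0, -150, 27.5) mm in the plate's frame, same axes. Grip it firmly across either pair of faces; it stands 55 mm clear of the roller bar.
- rack: Fixed grey rack, origin on the table under the middle of the stack. Floor 8 mm above the table, 167 mm wide, y = -68 to +75 mm. The plate is drawn level along the rack's -y, about 165 mm; it is clear of gate and rollers when its origin is past y = -157 mm. The stack then comes down 5 mm onto the floor, kept in by rails and gate.
- rack_rails: The rack's walls, 35 mm tall, same origin and axes: side rails, inner faces at x = -74 and +74 mm (19 mm play beside the plate), back wall at y = +67 mm, green gate bar, y = -66 to -58 mm, 15.5 to 35 mm above the table: the plate passes below it, the stack cannot. Over 10 N between the plate and these or the rollers is jamming.
- board: Loose plywood board on the plate, 142 (x) by 110 (y) by 10 mm; origin at the centre of its underside. Friction carries it along with the plate until it meets the gate, up to 4 mm on.
- spool: White spool wound with blue, loose, lying flat on the board: 96 mm across, 40 mm tall; origin at the centre of its underside.
- housing: Yellow printed housing with a black knob, loose, standing on the spool: 58 by 50 mm, 62 mm tall; origin at the centre of its underside. With it the stack stands about 125 mm above the table.
- jig: Aluminium jig, origin on the table. Floor 10 mm above the table, x = -78 to 78, y = -75 to 112 mm. Blue side rails, inner faces at x = -59 and 59 mm (4 mm play), y = -35 to 80 mm, 9 mm above the floor. The plate lies flat between them, its axes along the jig's, post overhanging the -y edge. Lay it with its origin near y = -16 mm, then slide it +y to the stop. Over 20 N on the stop is too rough.
- bin: Orange parts bin, 110 by 130 by 75 mm, a bystander; origin under its centre.
- scraper: Red-handled scraper lying on the bench, a bystander; origin under its middle.
- turbine: Black printed turbine rotor, 80 mm across, 93 mm tall, a bystander; origin under its centre.
- glue: Capped bottle, 44 mm across, 110 mm tall, a bystander; origin under its centre.
- jig_stop: Jig's stop: fixed dark bar and, before it, a red block 94 mm wide, 20 mm tall, 12 mm thick, clamped firmly by hand. Origin on the jig floor at y = +85 mm of the jig: the block's face if set rearmost. The real face is 0 to 20 mm nearer -y, not measured: feel for it; the plate's origin ends at jig y = 0 to +20 mm. A push of 4 to 15 N on the block counts as home.
- throat_mid (a point): Where the throat would be if clamped in the middle: rack (0, -84) mm, 10 mm up. Two upright brass rollers, 12 mm thick, 113 mm apart clear (1.5 mm play each side of the plate), hang from an aluminium bar at 17 to 23 mm height. The bar is clamped by hand, its middle anywhere from 15 mm left to 15 mm right (rack x), not measured: the plate must be shifted to suit as its taper meets a roller.
Mind the look-alikes: they are no part of the job. There is more than one size of the housing; the job needs the middle-sized.

How it is judged:
On the way, in this order (a step that is already met when the one before it is completed fails the run):
1. the plate is drawn wholly out from under the gate while the stack stands in the rack (y of plate in the frame of rack below -0.157 m and angle between each of board, spool, housing's own z axis and vertical below 0.08 rad and z of board in the frame of rack below 0.012 m and horizontal distance between board and rack below 0.015 m and horizontal distance between spool and board below 0.02 m and horizontal distance between housing and spool below 0.02 m and z of spool in the frame of board above 0.007 m and z of housing in the frame of spool above 0.036 m), for 0.2 s.
2. the plate lies flat between the jig's rails and is pressed against the stop block with 4 to 15 N (contact force between plate and jig_stop between 4 and 15 N and z of plate in the frame of jig below 0.013 m and angle between the y axis of plate and the y axis of jig, either way round below 0.06 rad and x of plate in the frame of jig between -0.006 and 0.006 m), for 0.3 s.
At the end, for the whole second after the job is handed in: Plate flat (0.03 rad) on the jig floor between its rails (x within 6 mm, 0.06 rad), post outward, within 2.5 mm of the block. Stack in the rack: board on the floor within 15 mm of the middle, spool on it, housing on the spool, each within 20 mm of the one below, upright within 0.08 rad (x of plate in the frame of jig between -0.006 and 0.006 m and y of plate in the frame of jig below 0.022 m and horizontal distance between plate and stop_block_c0 below 0.0735 m and z of plate in the frame of jig between 0.008 and 0.0125 m and angle between plate's own z axis and vertical below 0.03 rad and angle between the y axis of plate and the y axis of jig, either way round below 0.06 rad and y of plate_grip in the frame of jig below -0.1 m and linear speed of plate below 0.01 m/s and angle between each of board, spool, housing's own z axis and vertical below 0.08 rad and z of board in the frame of rack below 0.012 m and horizontal distance between board and rack below 0.015 m and horizontal distance between spool and board below 0.02 m and horizontal distance between housing and spool below 0.02 m and z of spool in the frame of board above 0.007 m and z of housing in the frame of spool above 0.036 m); the robot touches nothing.
It fails at once if the plate jams against the rack's rails or rollers with more than 10 N (contact force between plate and rack_rails above 10 N).
It fails at once if the plate is forced against the stop block with more than 20 N (contact force between plate and jig_stop above 20 N).
It fails at once if a thing of the stack is tipped more than 0.2 rad, or shifted or lifted more than 25 mm (angle between any of board, spool, housing's own z axis and vertical above 0.2 rad or distance of any of board, spool, housing from where it was at the start of the episode above 0.025 m).
It fails at once if another thing on the bench is moved more than 30 mm (distance of any of bin, scraper, turbine, glue from where it was at the start of the episode above 0.03 m).
It also fails if it takes over 72 s, if anything falls off the work surface, if the arm or the gripper's body presses on something with over 40 N, if the wrist force passes 120 N, or if a joint passes its speed limit or range.

## Working session

There is one attempt and no reset: what is moved stays moved. The work goes in short steps, Python scripts to look and compute and a tool call to move; the robot and the scene stay as the last step left them, time stands still between calls to the robot, and variables do not carry over. Pictures are saved under pics/ and viewed, and the job is handed in when it is done.

Besides the shell and the picture viewer there is one more tool, called after ">>>" as name(argument=value, ...) on one line, values as JSON. play_rows: Moves the arm, as the interface text tells. Its arguments: {"type":"object","properties":{"increments":{"type":"string"},"hand":{"type":"number"},"squeeze":{"type":"number"}},"required":["increments"]}

```bash
mkdir -p pics; cat > h.py <<'E'
import numpy as np, cv2
from workcell import get_obs, camera, workorder, manip
def K(c):
    f=c['img'].shape[0]/2/np.tan(np.radians(c['fov_y'])/2)
    return np.array([[f,0,c['cx']],[0,f,c['cy']],[0,0,1.]])
def Rq(q):
    from scipy.spatial.transform import Rotation as R
    return R.from_quat(q).as_matrix()
def snap(name,tag):
    o=get_obs(); c=camera(name)
    if name=='wrist':
        T=np.array(c['tool_from_camera']); Rt=Rq(o['ee_rot']); 
        Rwc=Rt@T[:3,:3]; p=Rt@T[:3,3]+np.array(o['position'])
        c['R']=Rwc.T; c['t']=-Rwc.T@p
    c['R']=np.array(c['R']);c['t']=np.array(c['t'])
    cv2.imwrite(f'pics/{tag}.png',c['img'])
    import pickle; pickle.dump(c,open(f'pics/{tag}.pkl','wb'))
    return c
def load(tag):
    import pickle; return pickle.load(open(f'pics/{tag}.pkl','rb'))
def ray(c,uv):
    d=np.array(c['distortion'],float)
    n=cv2.undistortPoints(np.array(uv,float).reshape(-1,1,2),K(c),d).reshape(-1,2)
    v=np.c_[n,np.ones(len(n))]@c['R']
    return -c['R'].T@c['t'],v
def onz(c,uv,z):
    o,v=ray(c,uv); return o+v*((z-o[2])/v[:,2])[:,None]
def proj(c,X):
    r,_=cv2.Rodrigues(c['R']); return cv2.projectPoints(np.array(X,float).reshape(-1,1,3),r,c['t'],K(c),np.array(c['distortion'],float))[0].reshape(-1,2)
def tri(c1,u1,c2,u2):
    o1,v1=ray(c1,u1);o2,v2=ray(c2,u2);v1=v1[0]/np.linalg.norm(v1);v2=v2[0]/np.linalg.norm(v2)
    s=np.linalg.lstsq(np.c_[v1,-v2],o2-o1,rcond=None)[0]
    a=o1+s[0]*v1;b=o2+s[1]*v2
    return (a+b)/2,np.linalg.norm(a-b)
E
python3 - <<'E'
from h import *
np.set_printoptions(precision=4,suppress=True)
o=get_obs(); print(o); print(manip.finger_overhang, Rq(o['ee_rot']))
for n in ['scene','side','wrist']:
    c=snap(n,n+'0'); print(n,c['fov_y'],c['distortion'],-c['R'].T@c['t'])
E
```

```text
{'clock': 0.0, 'joint_pos': array([-1.2566,  0.3329, -0.0647,  1.461 ,  0.0216,  1.3499, -0.0885]), 'joint_velocities': array([-0.    , -0.0001, -0.0013, -0.0009, -0.0005, -0.0016,  0.001 ]), 'tau': array([ -0.0005, -62.545 ,   0.0488, -39.1628,   0.0164,   0.0096,
        -0.    ]), 'position': array([0.2064, 0.5895, 0.2385]), 'ee_rot': array([-0.4095,  0.5771,  0.4088,  0.5763]), 'ft_force': array([ 0.3   , -1.033 ,  0.4785]), 'torque': array([ 0.0376, -0.005 , -0.017 ]), 'grip_width': 1.000834888126699}
0.008 [[-0.0004 -0.9438  0.3304]
 [-0.0014  0.3304  0.9438]
 [-1.     -0.0001 -0.0015]]
scene 50.71676547335754 [-0.0152  0.      0.      0.      0.    ] [0.9554 0.7309 0.8241]
side 53.33631275998098 [-0.0441  0.      0.      0.      0.    ] [ 0.2983 -0.7638  0.7574]
wrist 67.65408574616161 [-0.0707  0.      0.      0.      0.    ] [0.1288 0.6169 0.3734]
```

View pics/scene0.png

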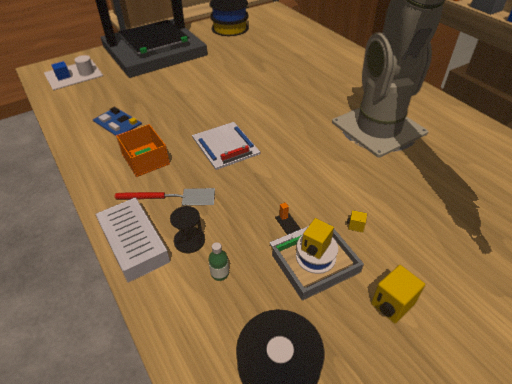

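View pics/side0.png

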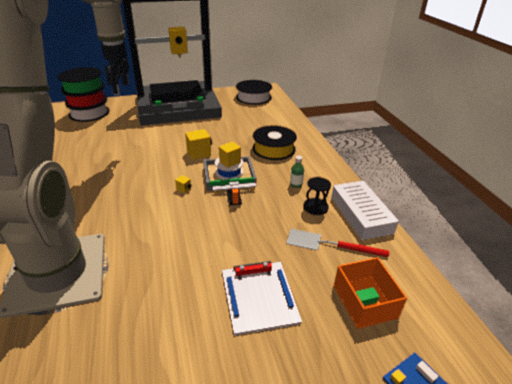

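View pics/wrist0.png

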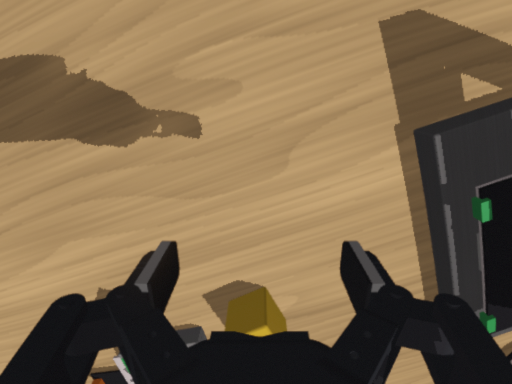

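The scene view shows the rack at about (315,260), the orange post at (284,212) and the jig at (226,145). The side view shows the post at (235,197) and the jig at (260,297). I'll measure these coarsely first.

```bash
python3 - <<'E'
from h import *
np.set_printoptions(precision=4,suppress=True)
a=load('scene0');b=load('side0')
def orange(c,box):
    x0,y0,x1,y1=box; hsv=cv2.cvtColor(c['img'],cv2.COLOR_BGR2HSV)[y0:y1,x0:x1]
    m=cv2.inRange(hsv,(5,180,100),(16,255,255))
    n,l,s,ce=cv2.connectedComponentsWithStats(m); i=1+np.argmax(s[1:,4]); print(s[i]); return ce[i]+[x0,y0]
ua=orange(a,(270,195,300,230));ub=orange(b,(220,180,250,210))
print('post',ua,ub,tri(a,ua,b,ub))
# rack corners in scene (top z=.035)
print(onz(a,[[271,240],[305,293],[360,264],[326,226]],0.035))
# jig
print(onz(a,[[193,135],[215,165],[258,151],[236,124]],0.01))
for n,c,bx in (('s1',a,(180,110,270,180)),('s2',a,(255,190,375,300)),('d1',b,(210,250,310,340)),('d2',b,(190,130,270,220))):
    x0,y0,x1,y1=bx; cv2.imwrite(f'pics/c_{n}.png',cv2.resize(c['img'][y0:y1,x0:x1],None,fx=6,fy=6,interpolation=cv2.INTER_CUBIC))
E
```

```text
[ 10   7   9  17 123]
[12  9  7 14 78]
post [283.9268 210.0325] [235.     194.9872] (array([0.5114, 0.1626, 0.0383]), np.float64(0.000276029680551605))
[[0.5939 0.2246 0.035 ]
 [0.6136 0.3876 0.035 ]
 [0.4589 0.3958 0.035 ]
 [0.4515 0.2628 0.035 ]]
[[ 0.5535 -0.2961  0.01  ]
 [ 0.5642 -0.1234  0.01  ]
 [ 0.4179 -0.1085  0.01  ]
 [ 0.4025 -0.2715  0.01  ]]
```

View pics/c_s2.png

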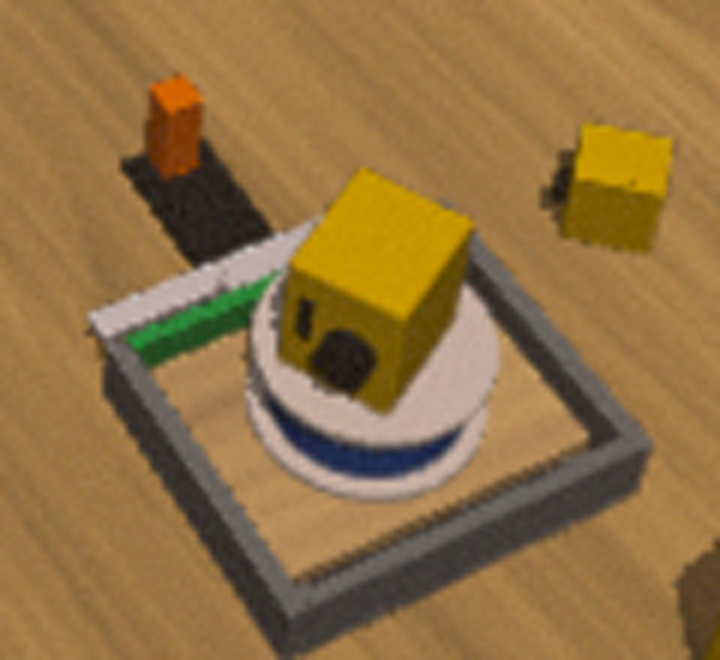

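View pics/c_d2.png

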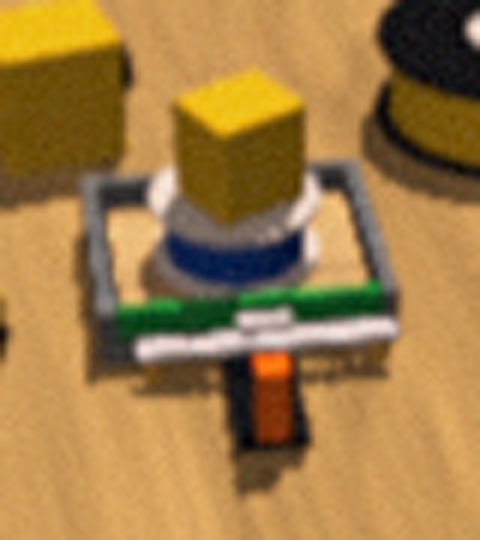

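View pics/c_d1.png

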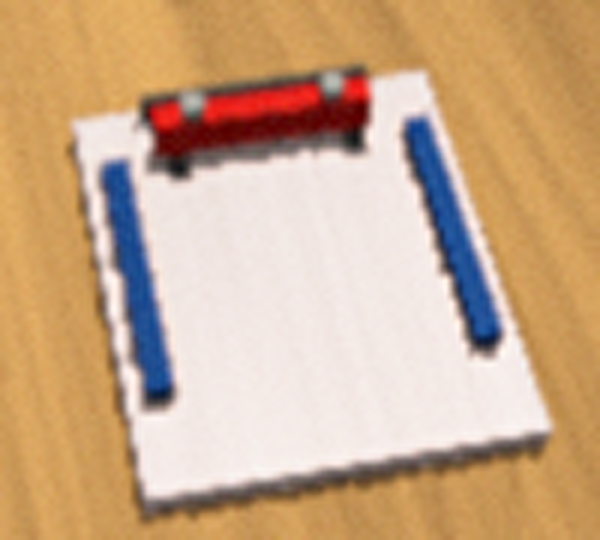

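>>> play_rows(increments="0 -0.036 -0.029 0;0 -0.036 -0.029 0;0 -0.036 -0.029 0;0 -0.036 -0.029 0;0 -0.036 -0.029 0;0 -0.036 -0.029 0;0 -0.036 -0.029 0;0 -0.036 -0.029 0;0 -0.036 -0.029 0;0 -0.036 -0.029 0;0 -0.036 -0.029 0;0 -0.036 -0.029 0;0 0 0 -0.12;0 0 0 -0.12;0 0 0 0;0 0 0 0", hand=0)

```text
clock: 1.75
position: [0.5074, 0.0967, 0.2347]
ee_rot: [-0.476, 0.525, 0.476, 0.521]
ft_force: [0.5, -1.0, -0.1]
grip_width: 0.497
```

```bash
python3 - <<'E'
from h import *
np.set_printoptions(precision=4,suppress=True)
c=snap('wrist','w1'); o=get_obs(); print(o['position'],Rq(o['ee_rot']),o['joint_pos'],-c['R'].T@c['t'],c['R'][2])
E
```

```text
[0.5074 0.0968 0.2347] [[-0.0044 -0.9957  0.0922]
 [-0.0038  0.0922  0.9957]
 [-1.      0.004  -0.0042]] [-0.625   0.0921  0.3708  1.766  -0.032   1.2951  1.2317] [0.426  0.1047 0.3698] [ 0.3154 -0.0319 -0.9484]
```

View pics/w1.png

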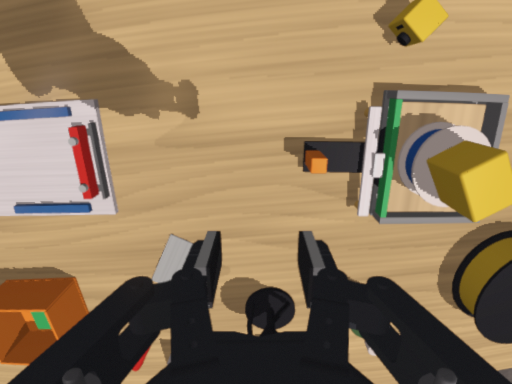

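The wrist view shows the jig with its red stop at (84,162), the post at (316,160), the white roller bar at (372,160), the green gate at (390,155) and the rack corners at about (388,95), (505,97) and (383,222). I'll take a nearer second view over the rack.

>>> play_rows(increments="0 -0.04 0.03 0;0 -0.02 0.04 0;0 0 0.03 0;0 0 0 0;0 0 0 0")

```text
clock: 2.3
position: [0.5759, 0.1954, 0.2323]
ee_rot: [-0.473, 0.528, 0.475, 0.522]
ft_force: [-0.1, -0.1, -0.5]
grip_width: 0.501
```

```bash
python3 - <<'E'
from h import *
np.set_printoptions(precision=4,suppress=True)
c=snap('wrist','w2'); o=get_obs(); print(o['position'],-c['R'].T@c['t'])
im=c['img']
cv2.imwrite('pics/w2b.png',cv2.resize(im[0:300,100:500],None,fx=2,fy=2,interpolation=cv2.INTER_CUBIC))
E
```

```text
[0.5756 0.1958 0.2323] [0.4951 0.2041 0.3677]
```

View pics/w2b.png

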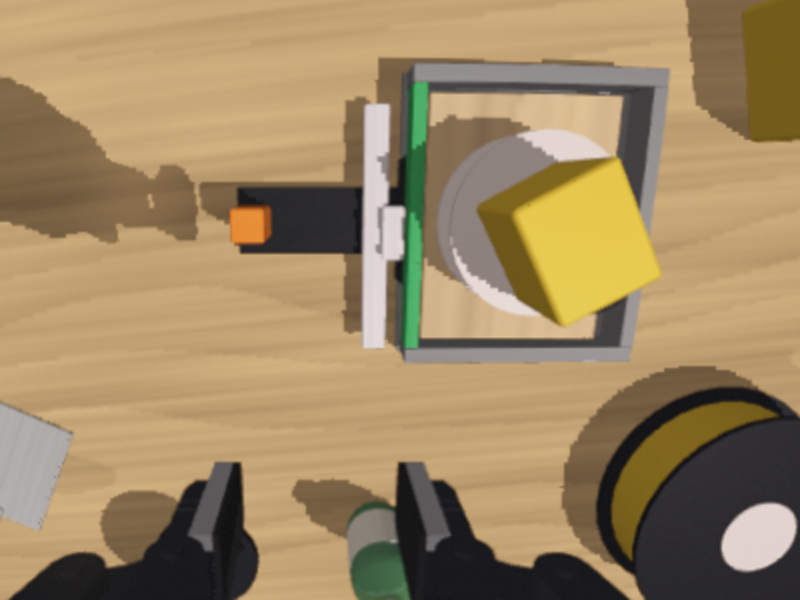

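```bash
python3 - <<'E'
from h import *
np.set_printoptions(precision=4,suppress=True)
for tag in ('w1','w2'):
    c=load(tag); im=c['img']; hsv=cv2.cvtColor(im,cv2.COLOR_BGR2HSV)
    def comps(m,amin=30):
        n,l,s,ce=cv2.connectedComponentsWithStats(m)
        for i in range(1,n):
            if s[i,4]>=amin: yield i,s[i],(l==i).astype(np.uint8)
    x0=270
    def rect(mm,z,name):
        cn=max(cv2.findContours(mm,cv2.RETR_EXTERNAL,cv2.CHAIN_APPROX_NONE)[0],key=cv2.contourArea)
        r=cv2.minAreaRect(cn); b=cv2.boxPoints(r); P=onz(c,b,z)
        print(tag,name,'center',P.mean(0)[:2],'corners',P[:,:2].round(4).tolist())
    g=cv2.inRange(hsv,(40,100,60),(85,255,255)); g[200 if tag=='w2' else 235:]=0; g[:,:280]=0
    for i,s,m in comps(g): print('green',s,hsv[...,2][m>0].min(),np.percentile(hsv[...,2][m>0],[20,50,80])); rect(m,0.035,'gate')
    w=cv2.inRange(hsv,(0,0,170),(180,40,255)); 
    for i,s,m in comps(w,100):
        if s[0]<270: continue
        print('white',s)
        if s[2]<40: rect(m,0.023,'bar')
    o=cv2.inRange(hsv,(5,180,90),(16,255,255)); o[:,:210]=0;o[200:]=0
    for i,s,m in comps(o,40):
        print('or',s,np.percentile(hsv[...,2][m>0],[10,50,90]))
    print(hsv[110,200:240] if tag=='w2' else '')
E
```

```text
green [ 375   99   28  118 1312] 61 [ 80.  96. 174.]
w1 gate center [0.5201 0.2518] corners [[0.591, 0.2366], [0.4457, 0.2511], [0.4487, 0.266], [0.5952, 0.2534]]
white [ 358  107   27  109 1269]
w1 bar center [0.5271 0.2391] corners [[0.5947, 0.2199], [0.4544, 0.2332], [0.4588, 0.2568], [0.6006, 0.2464]]
white [447 125  44  21 422]
white [409 178  38  29 260]
w1 bar center [0.5765 0.3125] corners [[0.5599, 0.2829], [0.5481, 0.2927], [0.5926, 0.3421], [0.6053, 0.3323]]
or [305 151  22  22 405] [121. 194. 226.]

green [ 301   41   13  133 1157] 61 [ 97. 149. 176.]
w2 gate center [0.5212 0.2547] corners [[0.5935, 0.2425], [0.4475, 0.2562], [0.4487, 0.2663], [0.595, 0.2539]]
white [ 281   52   21  122 1592]
w2 bar center [0.5261 0.2379] corners [[0.5947, 0.2196], [0.455, 0.2328], [0.4574, 0.255], [0.5975, 0.2444]]
white [359  65  45  16 430]
white [326 124  43  34 321]
white [461 252  37  33 926]
w2 bar center [0.7704 0.5033] corners [[0.7712, 0.4652], [0.7287, 0.5019], [0.7682, 0.5417], [0.8136, 0.5044]]
white [287 309  18  14 194]
w2 bar center [0.821  0.2252] corners [[0.8069, 0.2132], [0.8097, 0.2387], [0.8351, 0.2376], [0.8322, 0.2115]]
or [215 103  21  19 358] [151.4 230.  231. ]
[[ 17 104 187]
 [ 18 104 187]
 [ 18 104 189]
 [ 18 103 190]
 [ 18 104 191]
 [ 17 104 192]
 [ 18 104 192]
 [ 18 104 191]
 [ 17 106 178]
 [ 18 107 174]
 [ 18 107 174]
 [ 18 107 171]
 [ 17 112 132]
 [ 17 112 121]
 [ 15 137 138]
 [ 14 193 207]
 [ 15 196 228]
 [ 15 195 231]
 [ 15 195 231]
 [ 15 193 231]
 [ 15 194 231]
 [ 15 194 231]
 [ 15 194 231]
 [ 15 194 230]
 [ 15 193 231]
 [ 15 194 231]
 [ 15 192 231]
 [ 15 191 231]
 [ 15 194 230]
 [ 15 193 231]
 [ 15 194 229]
 [ 14 202 215]
 [ 12 208 168]
 [ 12 208 157]
 [ 12 204 149]
 [ 11 165 105]
 [174  49  52]
 [132  28  45]
 [135  23  44]
 [143  23  44]]
```

```bash
python3 - <<'E'
from h import *
np.set_printoptions(precision=4,suppress=True)
U=[]
C=[load('w1'),load('w2')]
for c in C:
    hsv=cv2.cvtColor(c['img'],cv2.COLOR_BGR2HSV)
    o=cv2.inRange(hsv,(5,180,190),(16,255,255)); o[:,:210]=0;o[200:]=0
    if c is C[0]: o[:,:300]=0
    cn=max(cv2.findContours(o,cv2.RETR_EXTERNAL,cv2.CHAIN_APPROX_NONE)[0],key=cv2.contourArea)
    r=cv2.minAreaRect(cn); print(r); U.append(r[0])
    P=onz(c,cv2.boxPoints(r),0.058)[:,:2]; print(P.mean(0),P.round(4).tolist())
print(tri(C[0],U[0],C[1],U[1]))
# tongue tip corners & jig in w1
c=C[0]; im=c['img']
cv2.imwrite('pics/w1j.png',cv2.resize(im[85:235,0:130],None,fx=5,fy=4,interpolation=cv2.INTER_CUBIC))
cv2.imwrite('pics/w1p.png',cv2.resize(c['img'][90:235,290:420],None,fx=4,fy=4,interpolation=cv2.INTER_CUBIC))
ex=np.array([.9963,-.0847]);ey=np.array([.0847,.9963])
g=np.array([.5219,.26]); rk=g+ey*.058; print('rack origin',rk)
for p in ([.5119,.1615],): print((np.array(p)-rk)@ex,(np.array(p)-rk)@ey)
E
```

```text
((318.5, 165.0), (14.0, 15.0), 90.0)
[0.5118 0.1628] [[0.5029, 0.1547], [0.5044, 0.1714], [0.5207, 0.1711], [0.5191, 0.1541]]
((223.0, 112.5), (15.0, 16.0), 90.0)
[0.5123 0.163 ] [[0.5037, 0.1557], [0.5055, 0.1725], [0.5209, 0.1705], [0.5191, 0.1535]]
(array([0.5122, 0.163 , 0.0567]), np.float64(0.00027081313144448004))
rack origin [0.5268 0.3178]
-0.0016200500000000534 -0.15697024124
```

View pics/w1j.png

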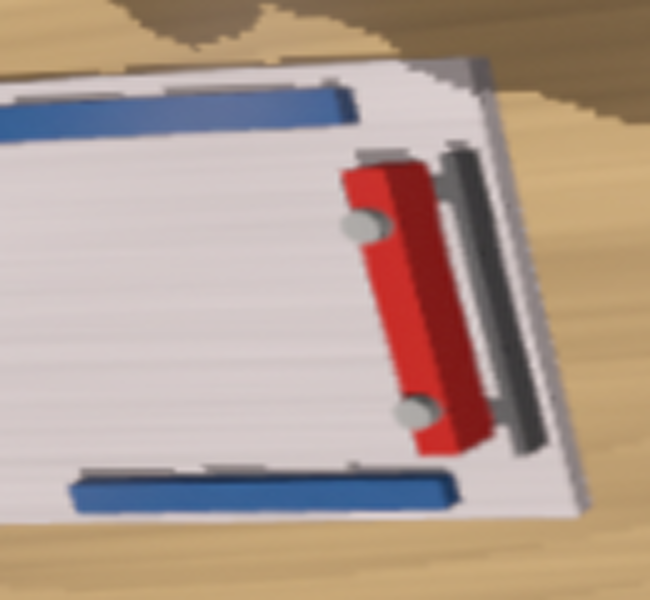

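View pics/w1p.png

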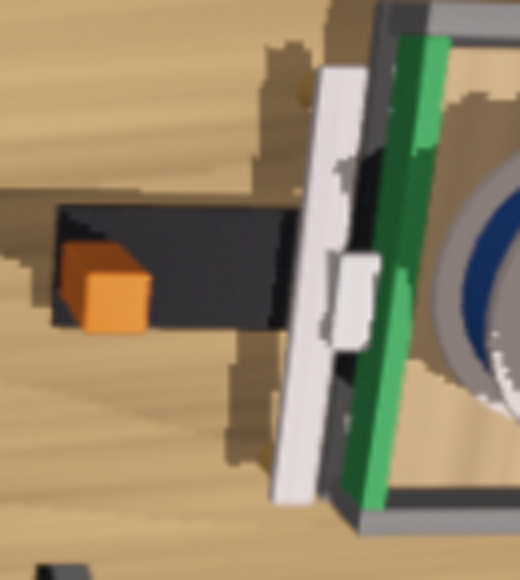

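```bash
python3 - <<'E'
from h import *
np.set_printoptions(precision=4,suppress=True)
ex=np.array([.9963,-.0847]);ey=np.array([.0847,.9963]); rk=np.array([.5268,.3178])
R=lambda P:np.c_[(P[:,:2]-rk)@ex,(P[:,:2]-rk)@ey]
for tag in ('w1','w2'):
    c=load(tag); hsv=cv2.cvtColor(c['img'],cv2.COLOR_BGR2HSV)
    m=cv2.inRange(hsv,(15,150,60),(32,255,200)); m[235:]=0; m[:,:250]=0; 
    n,l,s,ce=cv2.connectedComponentsWithStats(m)
    for i in range(1,n):
        if 4<s[i,4]<200 and s[i,0]<390: print(tag,s[i],ce[i],R(onz(c,[ce[i]],0.012)))
c=load('w1')
print(R(onz(c,[[365.75,113],[356.5,204.5]],.012)))
# tongue edges near bar at z=.013: crop w1p (60,205),(300,210);(55,326),(285,329)
q=lambda x,y:[290+x/4,90+y/4]
print('tongue',R(onz(c,[q(62,205),q(295,210),q(52,326),q(270,329)],.013)))
# w2 crop/2+(100,0)
c=load('w2');q=lambda x,y:[100+x/2,y/2]
print('tongue2',R(onz(c,[q(238,188),q(360,187),q(238,253),q(360,252)],.013)))
print('inner rails', R(onz(c,[q(430,93),q(622,96),q(420,338),q(595,338)],.023)))
print('rail top inner', R(onz(c,[q(430,83),q(418,347),q(630,85),q(608,348)],.035)))
E
```

```text
w1 [365 109   3   7  12] [365.8333 112.    ] [[-0.057  -0.0911]]
w1 [355 202   2   5   8] [355.625 204.   ] [[ 0.0646 -0.0922]]
[[-0.0558 -0.0911]
 [ 0.0654 -0.0909]]
tongue [[-0.021  -0.1644]
 [-0.0194 -0.0903]
 [ 0.0183 -0.166 ]
 [ 0.0196 -0.0946]]
tongue2 [[-0.0201 -0.1648]
 [-0.0193 -0.0923]
 [ 0.0183 -0.1669]
 [ 0.019  -0.0922]]
inner rails [[-0.0696 -0.0541]
 [-0.0689  0.0555]
 [ 0.0713 -0.0552]
 [ 0.0728  0.0562]]
rail top inner [[-0.073  -0.0564]
 [ 0.0737 -0.0583]
 [-0.073   0.0535]
 [ 0.076   0.0593]]
```

>>> play_rows(increments="0.02 0.008 -0.037 0;0.03 0.008 -0.037 0;0.03 0.008 -0.037 0;0.03 0.008 -0.037 0;0 0 0 0;0 0 0 0")

```text
clock: 2.95
position: [0.5239, 0.0436, 0.1208]
ee_rot: [-0.47, 0.528, 0.473, 0.526]
ft_force: [-0.4, -0.1, -0.0]
grip_width: 0.499
```

```bash
python3 - <<'E'
from h import *
np.set_printoptions(precision=4,suppress=True)
c=snap('wrist','w3'); o=get_obs(); print(o['position'],-c['R'].T@c['t'])
im=c['img']
cv2.imwrite('pics/w3b.png',cv2.resize(im[30:280,312:512],None,fx=2.4,fy=2.4,interpolation=cv2.INTER_CUBIC))
E
```

```text
[0.5237 0.0432 0.1207] [0.4427 0.0526 0.256 ]
```

View pics/w3b.png

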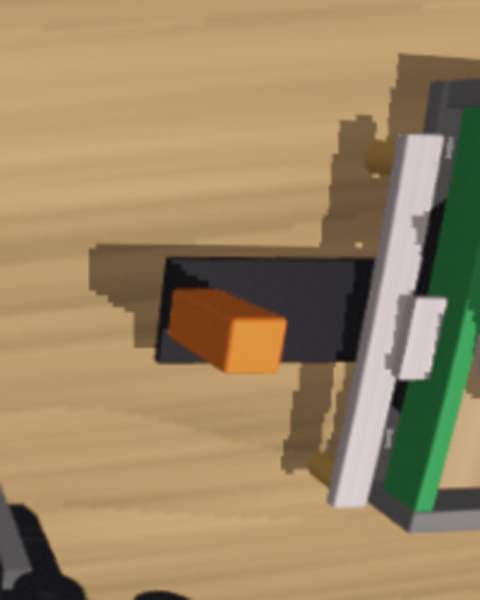

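View pics/w3.png

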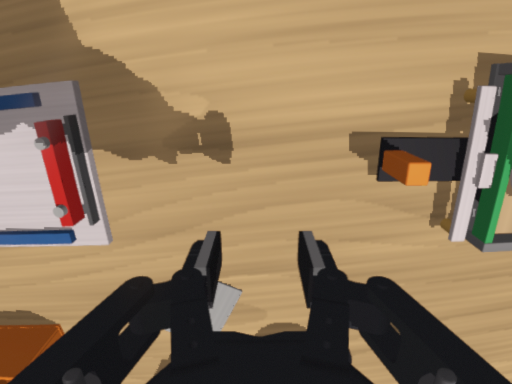

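```bash
python3 - <<'E'
from h import *
np.set_printoptions(precision=4,suppress=True)
c=load('w3');im=c['img']; hsv=cv2.cvtColor(im,cv2.COLOR_BGR2HSV)
A=cv2.resize(im[80:110,455:490],None,fx=14,fy=14,interpolation=cv2.INTER_NEAREST)
B=cv2.resize(im[212:242,430:465],None,fx=14,fy=14,interpolation=cv2.INTER_NEAREST)
cv2.imwrite('pics/roll.png',np.vstack([A,B])[:840])
m=cv2.inRange(hsv,(15,150,60),(32,255,200)); m[:,:430]=0;m[245:]=0
for r in range(84,108): print(r,[int(v) for v in np.where(m[r]>0)[0]],end=' ')
print()
for r in range(214,240): print(r,[int(v) for v in np.where(m[r]>0)[0]],end=' ')
ex=np.array([.9963,-.0847]);ey=np.array([.0847,.9963]); rk=np.array([.5268,.3178])
print('cam',(-c['R'].T@c['t'])[:2])
o,v=ray(c,[[469.5,88],[469.5,103],[440.5,219],[452,233.5],[446,219]])
for w in v:
    h=w[:2]; oo=o[:2]-rk; s=(-.084-oo@ey)/(h@ey); print((oo+s*h)@ex)
E
```

```text
84 [] 85 [] 86 [] 87 [] 88 [] 89 [470, 474] 90 [467, 468, 469, 470, 471, 472, 473, 474, 475] 91 [466, 467, 468, 469, 470, 471, 472, 473, 474, 475] 92 [465, 466, 467, 468, 469, 470, 471, 472, 473, 474] 93 [465, 466, 467, 468, 469, 470, 471, 472, 473, 474] 94 [465, 466, 467, 468, 469, 470, 471, 472, 473, 474] 95 [464, 465, 466, 467, 468, 469, 470, 471, 472, 473, 474] 96 [464, 465, 466, 467, 468, 469, 470, 471, 472, 473, 474] 97 [464, 465, 466, 467, 468, 469, 470, 471, 472, 473, 474] 98 [464, 465, 466, 467, 468, 469, 470, 471, 472, 473] 99 [465, 466, 467, 468, 469, 470, 471, 472, 473] 100 [466, 467, 468, 469, 470, 471, 472, 473] 101 [467, 468, 469, 470, 471, 472, 473] 102 [] 103 [] 104 [] 105 [] 106 [] 107 [] 
214 [] 215 [] 216 [] 217 [] 218 [] 219 [444, 445, 446, 447, 448] 220 [443, 444, 445, 446, 447, 448, 449, 450] 221 [442, 443, 444, 445, 446, 447, 448, 449, 450] 222 [441, 442, 443, 444, 445, 446, 447, 448, 449] 223 [441, 442, 443, 444, 445, 446, 447, 448, 449] 224 [441, 442, 443, 444, 445, 446, 447, 448, 449] 225 [441, 442, 443, 444, 445, 446, 447, 448, 449] 226 [442, 443, 444, 445, 446, 447, 448, 449] 227 [443, 444, 445, 446, 447, 448] 228 [444, 445, 446, 447, 448] 229 [445, 446, 447, 448] 230 [447, 448] 231 [] 232 [] 233 [] 234 [] 235 [] 236 [] 237 [] 238 [] 239 [] cam [0.4427 0.0526]
-0.062360071888923244
-0.04945641920758052
0.06904276817740954
0.07476015447480625
0.06510053227044431
```

View pics/roll.png

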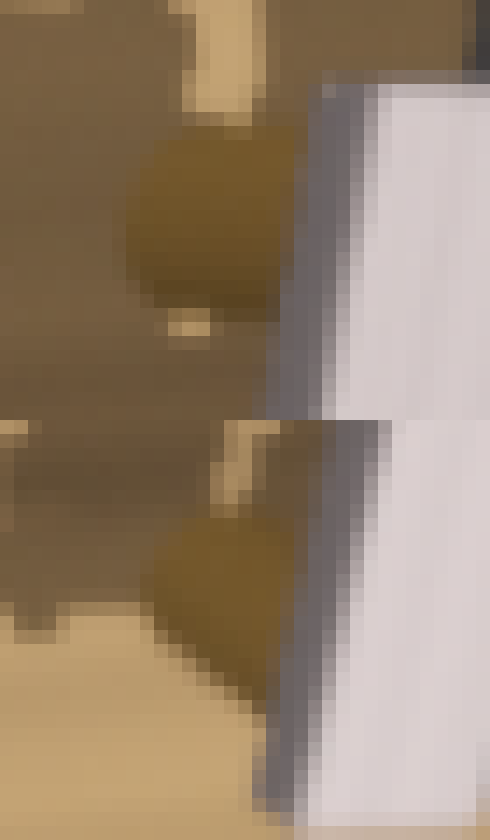

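```bash
cat >> h.py <<'E'
def go(target,th=None):
    """prints tool-frame delta to target and turn so tool z = (-sin th, cos th)"""
    o=get_obs(); R=Rq(o['ee_rot']); d=R.T@(np.array(target)-o['position'])
    yaw=np.arctan2(R[1,2],R[0,2])-np.pi/2
    print('pos',o['position'],'yaw',yaw,'toolx',R[:,0],'f',o['ft_force'],'tq',o['torque'],'t',o['clock'])
    print('delta tool',d,'turn',None if th is None else -(th-yaw))
E
python3 - <<'E'
from h import *
np.set_printoptions(precision=4,suppress=True)
c=load('w1')
# tongue edge direction via lines
for tag,box in (('w1',(306,130,356,180)),('w2',(240,85,275,135)),('w3',(395,125,455,190))):
    c=load(tag);g=cv2.cvtColor(c['img'],cv2.COLOR_BGR2GRAY).astype(float); x0,y0,x1,y1=box
    g=cv2.GaussianBlur(g,(3,3),0); up=[];dn=[]
    for x in range(x0,x1):
        col=g[y0:y1,x]; d=np.diff(col); k=int(np.argmin(d)); 
        up.append((x,y0+k+.5)); k=int(np.argmax(d)); dn.append((x,y0+k+.5))
    for e in (up,dn):
        P=onz(c,e,.013)[:,:2]; s=np.polyfit(P[:,1],P[:,0],1); r=P[:,0]-np.polyval(s,P[:,1]); k=abs(r)<2*np.median(abs(r))+1e-4; s=np.polyfit(P[k,1],P[k,0],1); print(tag,'dx/dy',s[0],'x at y=.19',np.polyval(s,.19),k.sum(),r[k].std())
go([.5122,.163,.07],-.093)
E
```

```text
w1 dx/dy 0.009902179167095555 x at y=.19 0.4910638477266361 40 0.001486418770152827
w1 dx/dy 0.5513732701603502 x at y=.19 0.5280749551954447 44 0.005643297840593997
w2 dx/dy 0.10308355604680106 x at y=.19 0.4924574887562203 30 0.0003399343616764053
w2 dx/dy 0.10221778873910178 x at y=.19 0.5350410463131848 35 5.699714466714918e-06
w3 dx/dy 0.13839133438882478 x at y=.19 0.49207326669750234 60 0.00178987209604176
w3 dx/dy 0.22096204080789822 x at y=.19 0.5285227377173742 60 0.008407309624696655
pos [0.5237 0.0432 0.1207] yaw -0.11108265889564373 toolx [-0.0054 -0.0001 -1.    ] f [-0.5129 -0.2658 -0.2722] tq [-0.0935  0.0274  0.0051] t 3.0
delta tool [0.0507 0.0244 0.1178] turn -0.018082658895643727
```

>>> play_rows(increments="0 0.008 0.039 0;0 0.008 0.039 0;0 0.008 0.039 -0.016;0.025 0 0 0;0.02 0 0 0;0 0 0 0;0 0 0 0")

```text
clock: 3.7
position: [0.5164, 0.1735, 0.082]
ee_rot: [-0.476, 0.519, 0.477, 0.525]
ft_force: [-0.1, 0.3, -0.4]
grip_width: 0.501
```

```bash
python3 - <<'E'
from h import *
np.set_printoptions(precision=4,suppress=True)
go([.5122,.163,.03],-.095)
c=snap('wrist','w4'); cv2.imwrite('pics/w4b.png',cv2.resize(c['img'],(800,600)))
E
```

```text
pos [0.5164 0.1735 0.082 ] yaw -0.09199895564823213 toolx [ 0.0055  0.0065 -1.    ] f [-0.1285  0.3108 -0.3989] tq [ 0.0257 -0.0124 -0.0204] t 3.7
delta tool [ 0.0519  0.0035 -0.0112] turn 0.003001044351767873
```

View pics/w4b.png

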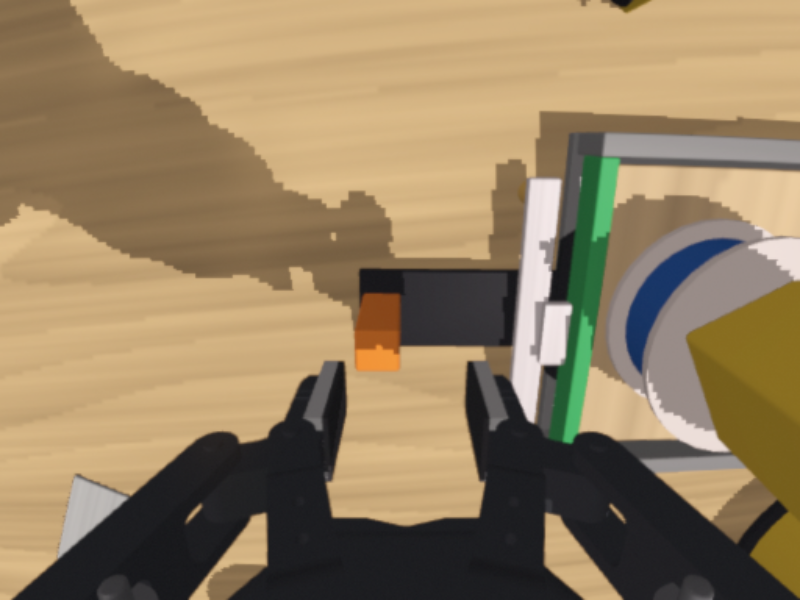

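>>> play_rows(increments="0 0.0035 -0.011 0.003;0 0 0 0;0.015 0 0 0;0.012 0 0 0;0 0 0 0;0 0 0 0")

```text
clock: 4.35
position: [0.5133, 0.161, 0.0555]
ee_rot: [-0.475, 0.52, 0.475, 0.528]
ft_force: [-0.4, -0.3, -0.1]
grip_width: 0.503
```

```bash
python3 - <<'E'
from h import *
np.set_printoptions(precision=4,suppress=True)
go([.5122,.163,.03],-.095)
c=snap('wrist','w5'); cv2.imwrite('pics/w5b.png',cv2.resize(c['img'],(800,600)))
E
```

```text
pos [0.5133 0.161  0.0555] yaw -0.09831955547761528 toolx [ 0.0091  0.0084 -0.9999] f [-0.4284 -0.2965 -0.0923] tq [-0.0404 -0.0061 -0.0404] t 4.35
delta tool [0.0255 0.0015 0.0016] turn -0.0033195554776152825
```

View pics/w5b.png

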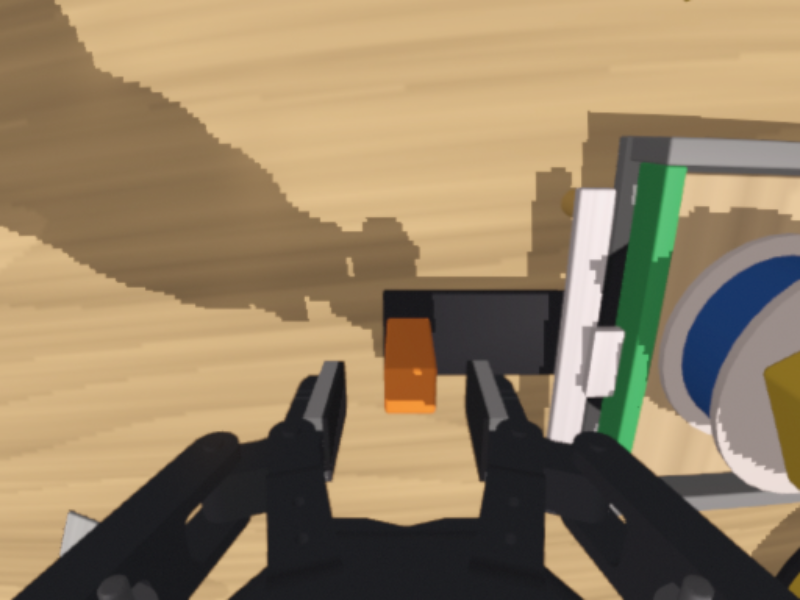

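>>> play_rows(increments="0.013 0.0015 0.0015 0;0.009 0 0 0;0 0 0 0;0 0 0 0")

```text
clock: 4.8
position: [0.5119, 0.1634, 0.0314]
ee_rot: [-0.475, 0.52, 0.475, 0.528]
ft_force: [-0.3, -0.1, -0.2]
grip_width: 0.503
```

```bash
python3 - <<'E'
from h import *
np.set_printoptions(precision=4,suppress=True)
go([.5122,.163,.03],-.095)
c=snap('wrist','w6'); cv2.imwrite('pics/w6b.png',cv2.resize(c['img'],(800,600)))
E
```

```text
pos [0.5119 0.1634 0.0314] yaw -0.09767587648348464 toolx [ 0.0087  0.0083 -0.9999] f [-0.2604 -0.0969 -0.2419] tq [ 0.038  -0.0153 -0.007 ] t 4.8
delta tool [ 0.0014 -0.0003 -0.0004] turn -0.002675876483484635
```

View pics/w6b.png

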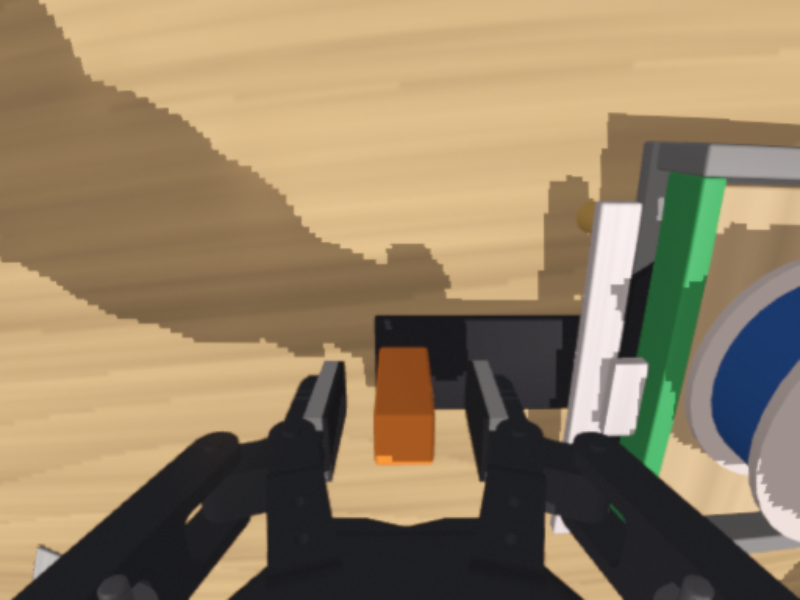

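>>> play_rows(increments="0 0 0 0;0 0 0 0;0 0 0 0;0 0 0 0;0 0 0 0;0 0 0 0", hand=1, squeeze=30)

```text
clock: 5.45
position: [0.5121, 0.1633, 0.0318]
ee_rot: [-0.475, 0.519, 0.475, 0.528]
ft_force: [1.6, 1.1, -1.6]
grip_width: 0.205
```

>>> play_rows(increments="0 0 0 0;0 0 0 0;0 0 0 0", squeeze=80)

```text
clock: 5.75
position: [0.5121, 0.1633, 0.0318]
ee_rot: [-0.475, 0.519, 0.475, 0.528]
ft_force: [1.1, 0.8, -2.2]
grip_width: 0.197
```

```bash
python3 - <<'E'
from h import *
np.set_printoptions(precision=4,suppress=True)
go([.5122,.163,.03],-.095)
E
```

```text
pos [0.5121 0.1633 0.0318] yaw -0.09740355146204394 toolx [ 0.0094  0.008  -0.9999] f [ 1.1148  0.8454 -2.2046] tq [-0.3102 -0.0727 -0.006 ] t 5.75
delta tool [ 0.0018 -0.0001 -0.0003] turn -0.0024035514620439347
```

>>> play_rows(increments="0 0 -0.002 0;0 0 -0.002 0;0 -0.001 -0.003 0;0 -0.001 -0.003 0")

```text
clock: 6.15
position: [0.5124, 0.1549, 0.0316]
ee_rot: [-0.475, 0.518, 0.476, 0.528]
ft_force: [-0.4, 4.2, -3.2]
grip_width: 0.198
```

```bash
cat >> h.py <<'E'
P0=np.array([.5121,.1633,.0318]); TH=-.095
def st():
    o=get_obs(); ex=np.array([np.cos(TH),np.sin(TH)]);ey=np.array([-np.sin(TH),np.cos(TH)])
    d=o['position']-P0;R=Rq(o['ee_rot']);f=o['ft_force']
    print('t %.2f dx %.1f dy %.1f dz %.1f mm yaw %.4f tilt %s  Fx %.1f Fy %.1f Fz %.1f tq %s w %.3f'%(o['clock'],1e3*d[:2]@ex,1e3*d[:2]@ey,1e3*d[2],np.arctan2(R[1,2],R[0,2])-np.pi/2,R[:2,0].round(4),f[:2]@ex,f[:2]@ey,f[2],np.round(o['torque'],2),o['grip_width']))
E
python3 -c "
from h import *
st()"
```

```text
t 6.15 dx 1.1 dy -8.4 dz -0.2 mm yaw -0.0946 tilt [0.0087 0.0101]  Fx -0.8 Fy 4.1 Fz -3.2 tq [0.51 0.1  0.17] w 0.198
```

>>> play_rows(increments="0 -0.0012 -0.002 0;0 -0.0012 -0.002 0;0 -0.0012 -0.002 0;0 -0.0012 -0.002 0")

```text
clock: 6.55
position: [0.5158, 0.1471, 0.0315]
ee_rot: [-0.475, 0.518, 0.478, 0.527]
ft_force: [-1.7, 4.5, -1.8]
grip_width: 0.195
```

```bash
python3 -c "
from h import *
st();c=snap('wrist','w7')
cv2.imwrite('pics/w7b.png',cv2.resize(c['img'],(800,600)))"
```

```text
t 6.55 dx 5.3 dy -15.7 dz -0.3 mm yaw -0.0918 tilt [0.0072 0.0112]  Fx -2.2 Fy 4.3 Fz -1.8 tq [0.62 0.32 0.37] w 0.195
```

View pics/w7b.png

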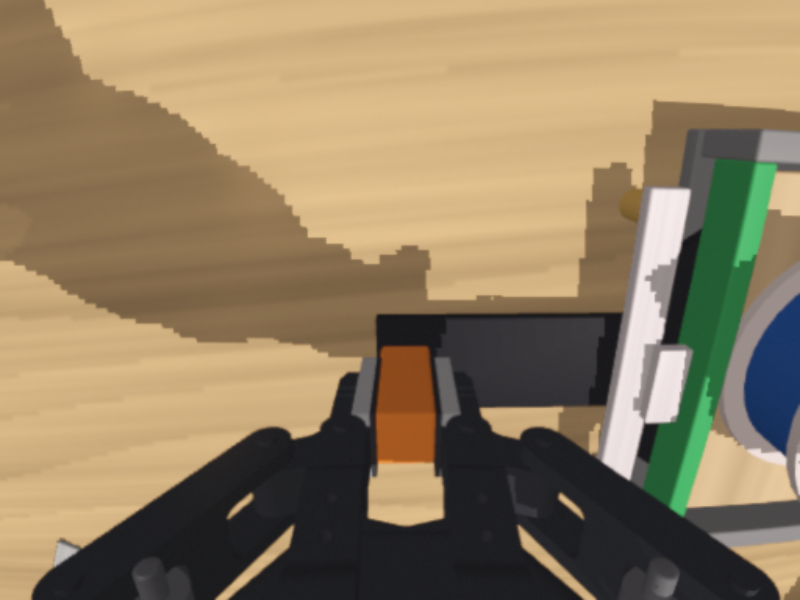

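>>> play_rows(increments="0 -0.0006 -0.002 0.003;0 -0.0003 -0.002 0;0 0 -0.002 0;0 0 -0.002 0")

```text
clock: 7.0
position: [0.5164, 0.139, 0.0314]
ee_rot: [-0.475, 0.518, 0.477, 0.528]
ft_force: [0.0, 3.9, -2.2]
grip_width: 0.196
```

```bash
python3 -c "
from h import *
st()"
```

```text
t 7.00 dx 6.6 dy -23.8 dz -0.4 mm yaw -0.0942 tilt [0.0078 0.0116]  Fx -0.3 Fy 3.9 Fz -2.2 tq [ 0.12 -0.04  0.13] w 0.196
```

Forces are calm. I'll go on with small steps through the taper entry.

>>> play_rows(increments="0 0 -0.002 0;0 0 -0.002 0;0 0 -0.002 0")

```text
clock: 7.3
position: [0.5162, 0.1318, 0.0314]
ee_rot: [-0.475, 0.518, 0.477, 0.528]
ft_force: [-0.4, 2.9, -3.3]
grip_width: 0.198
```

```bash
python3 -c "
from h import *
st()"
```

```text
t 7.30 dx 7.0 dy -31.0 dz -0.4 mm yaw -0.0953 tilt [0.0083 0.0111]  Fx -0.7 Fy 2.9 Fz -3.3 tq [ 0.19 -0.04  0.07] w 0.198
```

>>> play_rows(increments="0 0 -0.002 0;0 0 -0.002 0;0 0 -0.0015 0")

```text
clock: 7.6
position: [0.5158, 0.1255, 0.0314]
ee_rot: [-0.475, 0.519, 0.476, 0.528]
ft_force: [0.3, 3.1, -2.7]
grip_width: 0.203
```

```bash
python3 -c "
from h import *
st()"
```

```text
t 7.60 dx 7.2 dy -37.3 dz -0.4 mm yaw -0.0959 tilt [0.0085 0.011 ]  Fx 0.0 Fy 3.2 Fz -2.7 tq [ 0.2  -0.06  0.02] w 0.203
```

>>> play_rows(increments="0 0.0004 -0.0015 0;0 0.0002 -0.0015 0")

```text
clock: 7.8
position: [0.515, 0.1223, 0.0314]
ee_rot: [-0.475, 0.519, 0.476, 0.528]
ft_force: [0.2, 3.5, -2.9]
grip_width: 0.2
```

```bash
python3 -c "
from h import *
st();c=snap('wrist','w8')
cv2.imwrite('pics/w8b.png',cv2.resize(c['img'][60:300,212:512],None,fx=2.5,fy=2.5,interpolation=cv2.INTER_CUBIC))"
```

```text
t 7.80 dx 6.8 dy -40.6 dz -0.4 mm yaw -0.0962 tilt [0.0089 0.0111]  Fx -0.1 Fy 3.5 Fz -2.9 tq [ 0.2  -0.09  0.02] w 0.200
```

View pics/w8b.png

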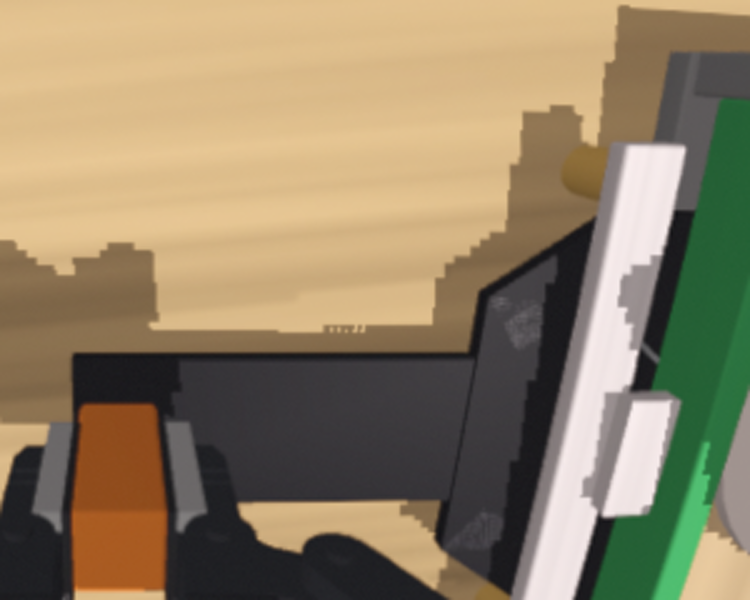

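>>> play_rows(increments="0 0.0001 -0.0015 0;0 0.0001 -0.0015 0")

```text
clock: 8.05
position: [0.5144, 0.1192, 0.0314]
ee_rot: [-0.475, 0.518, 0.476, 0.528]
ft_force: [0.7, 3.2, -3.1]
grip_width: 0.199
```

```bash
python3 -c "
from h import *
st()"
```

```text
t 8.05 dx 6.5 dy -43.7 dz -0.4 mm yaw -0.0962 tilt [0.0089 0.0112]  Fx 0.4 Fy 3.3 Fz -3.1 tq [ 0.25 -0.14 -0.06] w 0.199
```

>>> play_rows(increments="0 0.0001 -0.0015 0;0 0.0001 -0.0015 0;0 0.0001 -0.0015 0")

```text
clock: 8.35
position: [0.5136, 0.1147, 0.0313]
ee_rot: [-0.475, 0.518, 0.476, 0.528]
ft_force: [1.4, 4.9, -2.7]
grip_width: 0.201
```

```bash
python3 -c "
from h import *
st()"
```

```text
t 8.35 dx 6.1 dy -48.2 dz -0.5 mm yaw -0.0959 tilt [0.009  0.0116]  Fx 1.0 Fy 5.0 Fz -2.7 tq [ 0.35 -0.1  -0.03] w 0.201
```

>>> play_rows(increments="0 -0.0005 -0.001 0;0 -0.0003 -0.0015 0")

```text
clock: 8.55
position: [0.5139, 0.1125, 0.0312]
ee_rot: [-0.475, 0.518, 0.477, 0.528]
ft_force: [-0.7, 5.9, -2.5]
grip_width: 0.199
```

```bash
python3 -c "
from h import *
st()"
```

```text
t 8.55 dx 6.7 dy -50.4 dz -0.6 mm yaw -0.0952 tilt [0.0086 0.012 ]  Fx -1.3 Fy 5.8 Fz -2.5 tq [ 0.55 -0.05  0.11] w 0.199
```

>>> play_rows(increments="0 -0.0001 -0.002 0;0 0 -0.002 0;0 0 -0.002 0")

```text
clock: 8.85
position: [0.5134, 0.1076, 0.0312]
ee_rot: [-0.475, 0.517, 0.477, 0.528]
ft_force: [1.6, 5.1, -3.9]
grip_width: 0.2
```

```bash
python3 -c "
from h import *
st()"
```

```text
t 8.85 dx 6.6 dy -55.3 dz -0.6 mm yaw -0.0935 tilt [0.0087 0.0133]  Fx 1.1 Fy 5.3 Fz -3.9 tq [ 0.64 -0.17  0.02] w 0.200
```

>>> play_rows(increments="-0.0001 -0.0003 -0.002 0.001;-0.0001 0 -0.002 0.001;0 0 -0.002 0;0 0 -0.002 0")

```text
clock: 9.25
position: [0.5127, 0.1009, 0.031]
ee_rot: [-0.474, 0.517, 0.478, 0.528]
ft_force: [0.7, 5.1, -4.2]
grip_width: 0.202
```

```bash
python3 -c "
from h import *
st()"
```

```text
t 9.25 dx 6.5 dy -62.1 dz -0.8 mm yaw -0.0935 tilt [0.0084 0.0146]  Fx 0.2 Fy 5.2 Fz -4.2 tq [ 0.56 -0.24 -0.06] w 0.202
```

>>> play_rows(increments="0 -0.0001 -0.002 0;0 0 -0.002 0;0 0 -0.002 0")

```text
clock: 9.55
position: [0.5122, 0.0959, 0.0308]
ee_rot: [-0.474, 0.516, 0.479, 0.528]
ft_force: [0.1, 5.3, -4.5]
grip_width: 0.194
```

```bash
python3 -c "
from h import *
st()"
```

```text
t 9.55 dx 6.5 dy -67.1 dz -1.0 mm yaw -0.0920 tilt [0.0085 0.0158]  Fx -0.4 Fy 5.3 Fz -4.5 tq [ 0.46 -0.17  0.03] w 0.194
```

>>> play_rows(increments="-0.0004 0 -0.002 0.002;-0.0004 0 -0.002 0.001;-0.0003 0 -0.002 0.001")

```text
clock: 9.85
position: [0.5109, 0.0897, 0.0312]
ee_rot: [-0.473, 0.518, 0.478, 0.529]
ft_force: [0.8, 4.3, -5.5]
grip_width: 0.193
```

```bash
python3 -c "
from h import *
st()"
```

```text
t 9.85 dx 5.8 dy -73.4 dz -0.6 mm yaw -0.0950 tilt [0.0071 0.0152]  Fx 0.4 Fy 4.3 Fz -5.5 tq [-0.07 -0.16  0.05] w 0.193
```

>>> play_rows(increments="-0.0003 0 -0.002 0.001;-0.0003 0 -0.002 0.001;-0.0002 0 -0.002 0")

```text
clock: 10.15
position: [0.5098, 0.0828, 0.0315]
ee_rot: [-0.473, 0.519, 0.477, 0.529]
ft_force: [0.3, 4.9, -6.5]
grip_width: 0.197
```

```bash
python3 -c "
from h import *
st();c=snap('wrist','w9');snap('scene','s9');d=snap('side','d9')
cv2.imwrite('pics/w9b.png',c['img']);cv2.imwrite('pics/d9b.png',cv2.resize(d['img'][120:240,170:290],None,fx=5,fy=5,interpolation=cv2.INTER_CUBIC))"
```

```text
t 10.15 dx 5.4 dy -80.3 dz -0.3 mm yaw -0.0970 tilt [0.0061 0.0144]  Fx -0.2 Fy 4.9 Fz -6.5 tq [-0.15 -0.09  0.  ] w 0.197
```

View pics/d9b.png

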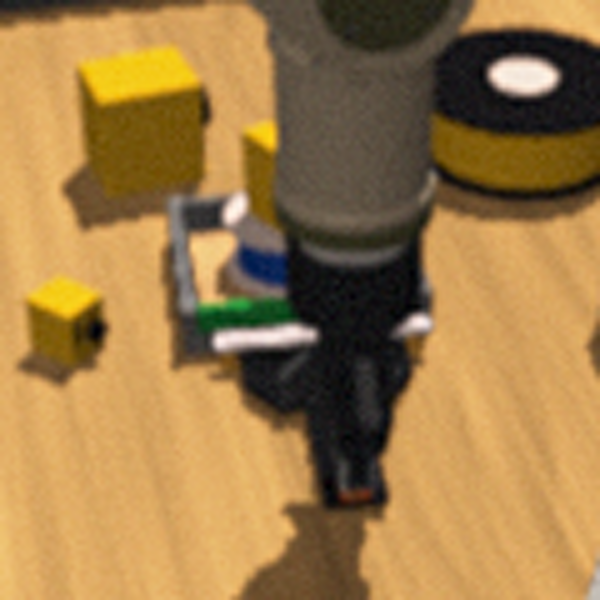

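>>> play_rows(increments="-0.0001 0 -0.002 0;-0.0001 0 -0.002 0;0 0 -0.002 0;0 0 -0.002 0")

```text
clock: 10.7
position: [0.5091, 0.0723, 0.0318]
ee_rot: [-0.473, 0.52, 0.477, 0.529]
ft_force: [0.4, 1.5, -4.0]
grip_width: 0.198
```

```bash
python3 -c "
from h import *
st()"
```

```text
t 10.70 dx 5.6 dy -90.8 dz -0.0 mm yaw -0.0993 tilt [0.0059 0.0129]  Fx 0.2 Fy 1.6 Fz -4.0 tq [-0.46 -0.   -0.01] w 0.198
```

>>> play_rows(increments="0 0 -0.002 0;0 0 -0.002 0;0 0 -0.002 0;0 0 -0.002 0")

```text
clock: 11.1
position: [0.5085, 0.0633, 0.032]
ee_rot: [-0.473, 0.52, 0.476, 0.529]
ft_force: [-0.2, 1.0, -3.8]
grip_width: 0.197
```

```bash
python3 -c "
from h import *
st()"
```

```text
t 11.10 dx 5.9 dy -99.8 dz 0.2 mm yaw -0.1001 tilt [0.0066 0.0129]  Fx -0.3 Fy 0.9 Fz -3.8 tq [-0.41 -0.03 -0.02] w 0.197
```

>>> play_rows(increments="0 0 -0.002 0;0 0 -0.002 -0.001;0 0 -0.002 -0.001;0 0 -0.002 -0.001;0 0 -0.002 0")

```text
clock: 11.6
position: [0.5076, 0.0525, 0.0319]
ee_rot: [-0.473, 0.519, 0.477, 0.528]
ft_force: [0.9, -0.2, -2.3]
grip_width: 0.196
```

```bash
python3 -c "
from h import *
st();c=snap('wrist','w10');d=snap('scene','s10')
cv2.imwrite('pics/w10b.png',np.hstack([cv2.resize(c['img'][0:384,212:512],(400,512)),cv2.resize(d['img'][190:310,255:375],(400,512))]))"
```

```text
t 11.60 dx 6.0 dy -110.7 dz 0.1 mm yaw -0.0968 tilt [0.0069 0.013 ]  Fx 0.9 Fy -0.1 Fz -2.3 tq [-0.34 -0.05 -0.02] w 0.196
```

View pics/w10b.png

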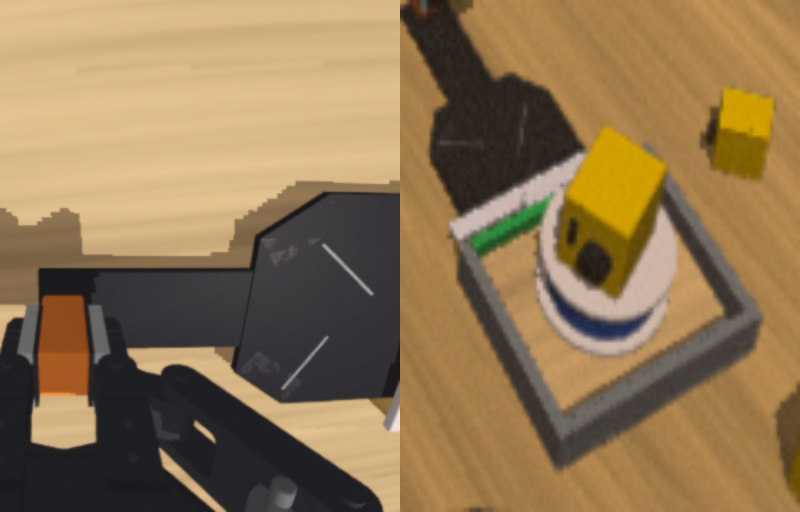

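>>> play_rows(increments="0 0 -0.002 0;0 0 -0.002 0;0 0 -0.002 0;0 0 -0.002 0;0 0 -0.002 0")

```text
clock: 12.2
position: [0.5066, 0.0419, 0.0318]
ee_rot: [-0.473, 0.519, 0.477, 0.528]
ft_force: [0.0, -0.2, -1.7]
grip_width: 0.196
```

```bash
python3 -c "
from h import *
st()"
```

```text
t 12.20 dx 6.0 dy -121.4 dz -0.0 mm yaw -0.0968 tilt [0.0069 0.013 ]  Fx 0.0 Fy -0.2 Fz -1.7 tq [-0.28  0.03  0.  ] w 0.196
```

>>> play_rows(increments="0 0 -0.002 0;0 0 -0.002 0;0 0 -0.002 0;0 0 -0.002 0;0 0 -0.002 0")

```text
clock: 12.7
position: [0.506, 0.0308, 0.0321]
ee_rot: [-0.473, 0.519, 0.477, 0.529]
ft_force: [0.9, -0.3, -2.2]
grip_width: 0.202
```

```bash
python3 -c "
from h import *
st()"
```

```text
t 12.70 dx 6.5 dy -132.4 dz 0.3 mm yaw -0.0974 tilt [0.0079 0.0133]  Fx 0.9 Fy -0.2 Fz -2.2 tq [-0.3   0.08  0.01] w 0.202
```

>>> play_rows(increments="0 -0.0001 -0.002 0;0 -0.0001 -0.002 0;0 -0.0001 -0.002 0;0 0 -0.002 0;0 0 -0.002 0;0 0 -0.002 0")

```text
clock: 13.3
position: [0.505, 0.0178, 0.0319]
ee_rot: [-0.473, 0.519, 0.477, 0.529]
ft_force: [0.7, 0.4, -1.7]
grip_width: 0.195
```

```bash
python3 -c "
from h import *
st()"
```

```text
t 13.30 dx 6.7 dy -145.5 dz 0.1 mm yaw -0.0974 tilt [0.0078 0.0133]  Fx 0.6 Fy 0.4 Fz -1.7 tq [-0.24  0.04  0.04] w 0.195
```

>>> play_rows(increments="0 0 -0.002 0;0 0 -0.002 0;0 0 -0.002 0;0 0 -0.002 0;0 0 -0.002 0;0 0 -0.002 0")

```text
clock: 13.9
position: [0.5037, 0.0048, 0.0317]
ee_rot: [-0.473, 0.519, 0.477, 0.529]
ft_force: [0.6, -0.1, -2.8]
grip_width: 0.198
```

```bash
python3 -c "
from h import *
st()"
```

```text
t 13.90 dx 6.7 dy -158.5 dz -0.1 mm yaw -0.0973 tilt [0.0078 0.0134]  Fx 0.6 Fy -0.1 Fz -2.8 tq [-0.28  0.05  0.01] w 0.198
```

>>> play_rows(increments="0 0 -0.002 0;0 0 -0.002 0;0 0 -0.003 0;0 0 -0.003 0;0 0 -0.004 0;0 0 -0.004 0;0 0 -0.004 0;0 0 0 0;0 0 0 0")

```text
clock: 14.8
position: [0.5013, -0.0198, 0.0314]
ee_rot: [-0.473, 0.519, 0.476, 0.529]
ft_force: [0.1, 1.3, -2.1]
grip_width: 0.199
```

```bash
python3 -c "
from h import *
st();c=snap('wrist','w11');d=snap('scene','s11');e=snap('side','d11')
cv2.imwrite('pics/w11b.png',np.hstack([cv2.resize(c['img'],(400,300)),cv2.resize(d['img'][190:310,255:375],(400,300))]))"
```

```text
t 14.80 dx 6.7 dy -183.3 dz -0.4 mm yaw -0.0983 tilt [0.0079 0.0132]  Fx -0.1 Fy 1.3 Fz -2.1 tq [-0.22 -0.01  0.04] w 0.199
```

View pics/w11b.png

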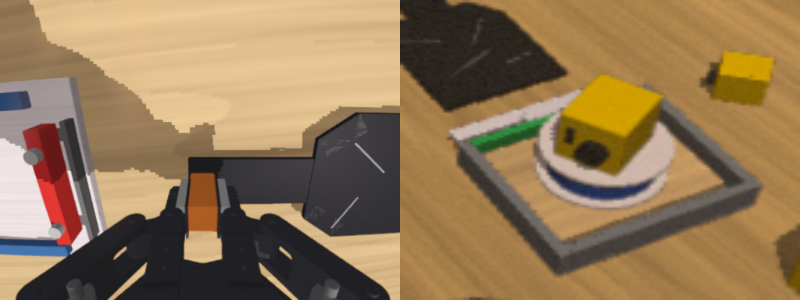

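View pics/w11.png

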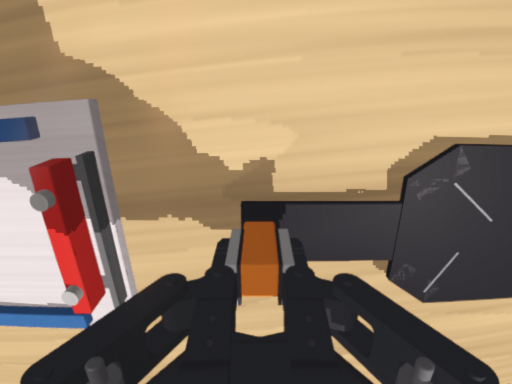

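The plate is clear and the stack stands upright in the rack. I'll lift it and look at the jig.

>>> play_rows(increments="-0.01 0 0 0;-0.02 0 0 0;-0.03 0 0 0;-0.03 0 0 0;-0.03 0 0 0;-0.03 0 -0.02 0;-0.02 0 -0.03 0;-0.01 0 -0.02 0;0 0 0 0;0 0 0 0")

```text
clock: 15.95
position: [0.4922, -0.0931, 0.2243]
ee_rot: [-0.475, 0.517, 0.476, 0.529]
ft_force: [0.8, 0.2, -2.6]
grip_width: 0.197
```

```bash
python3 -c "
from h import *
st();c=snap('wrist','w12');print(-c['R'].T@c['t'],get_obs()['position'])"
```

```text
t 15.95 dx 4.5 dy -257.1 dz 192.5 mm yaw -0.0957 tilt [0.0114 0.0128]  Fx 0.7 Fy 0.2 Fz -2.6 tq [-0.23  0.08 -0.01] w 0.197
[ 0.40870273 -0.08706981  0.35824708] [ 0.492257   -0.09321229  0.22425286]
```

View pics/w12.png

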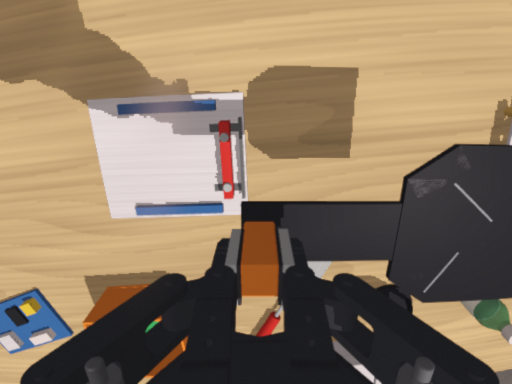

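```bash
cat > jig.py <<'E'
from h import *
np.set_printoptions(precision=4,suppress=True)
c=load('w12'); im=c['img']; hsv=cv2.cvtColor(im,cv2.COLOR_BGR2HSV)
m=cv2.inRange(hsv,(100,120,40),(125,255,255)); m[:,:100]=0;m[:,260:]=0;m[225:]=0
n,l,s,ce=cv2.connectedComponentsWithStats(m)
for i in range(1,n):
    if s[i,4]<200: continue
    mm=(l==i).astype(np.uint8); V=hsv[...,2][mm>0]; print('rail',s[i],np.percentile(V,[10,50,90]))
    cn=max(cv2.findContours(mm,cv2.RETR_EXTERNAL,cv2.CHAIN_APPROX_NONE)[0],key=cv2.contourArea)
    b=cv2.boxPoints(cv2.minAreaRect(cn)); P=onz(c,b,.019)[:,:2]; print(b.tolist(),P.round(4).tolist(),P.mean(0))
cv2.imwrite('pics/w12j.png',cv2.resize(im[85:225,85:255],None,fx=4.5,fy=4.2,interpolation=cv2.INTER_CUBIC))
g=cv2.GaussianBlur(cv2.cvtColor(im,cv2.COLOR_BGR2GRAY).astype(float),(3,3),0)
z=.2243-.0188
for y0,y1,sg,nm in ((190,212,-1,'top'),(250,272,1,'bot')):
    e=[]
    for x in range(305,385):
        d=sg*np.diff(g[y0:y1,x]); k=int(np.argmax(d))
        if 0<k<len(d)-1:
            den=d[k-1]-2*d[k]+d[k+1]; k2=k+.5*(d[k-1]-d[k+1])/den if den else k
            e.append((x,y0+k2+.5))
    P=onz(c,e,z)[:,:2]; p=np.polyfit(P[:,1],P[:,0],1); r=P[:,0]-np.polyval(p,P[:,1]); k=abs(r)<.0006; p=np.polyfit(P[k,1],P[k,0],1)
    print(nm,len(e),k.sum(),'dxdy',p[0],'x at y=0',p[1],np.median([q[1] for q in e]))
go([0.49,-.09,.2],-.095)
E
python3 jig.py
```

```text
rail [166 204  57   9 425] [112.4 162.  164. ]
[[166.0, 204.0], [222.0, 204.0], [222.0, 212.0], [166.0, 212.0]] [[0.5407, -0.2151], [0.5478, -0.1432], [0.559, -0.1448], [0.5518, -0.2174]] [ 0.5498 -0.1801]
top 80 80 dxdy 0.10473861230895788 x at y=0 0.480863533892977 200.70984101109923
bot 80 80 dxdy 0.10676160659854042 x at y=0 0.5220421232739808 260.48045084055013
pos [ 0.4923 -0.0932  0.2243] yaw -0.09564823574809922 toolx [ 0.0113  0.0125 -0.9999] f [ 0.3635 -0.3635 -2.5066] tq [-0.2651  0.0193 -0.0114] t 16.0
delta tool [0.0243 0.0028 0.0027] turn -0.0006482357480992185
```

View pics/w12j.png

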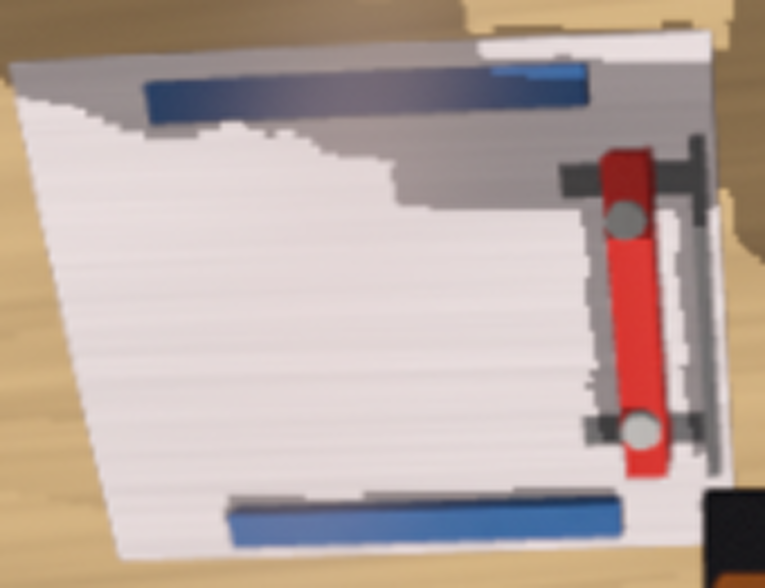

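```bash
python3 - <<'E'
from h import *
np.set_printoptions(precision=4,suppress=True)
c=load('w12')
q=lambda L:[[85+x/4.5-.4,85+y/4.2-.4] for x,y in L]
def show(n,L,z):
    P=onz(c,q(L),z)[:,:2]; d=P[-1]-P[0]; print(n,P.tolist(),'len',np.linalg.norm(d),'dxdy',d[0]/d[1])
    return P
u1=show('up rail outer',[(146,84),(588,66)],.019)
u2=show('up rail inner',[(152,124),(588,105)],.019)
l1=show('lo rail inner',[(228,510),(620,499)],.019)
l2=show('lo rail outer',[(237,547),(622,535)],.019)
f1=show('floor top edge',[(12,65),(712,32)],.01)
f2=show('floor bot edge',[(120,558),(702,545)],.01)
f3=show('floor -y edge',[(12,65),(120,558)],.01)
show('floor +y edge',[(712,32),(733,488)],.01)
r=show('red front top edge',[(601,155),(626,478)],.03)
show('red back top edge',[(652,152),(669,476)],.03)
E
```

```text
up rail outer [[0.4121576175966081, -0.24786979506674411], [0.4198969341813544, -0.13348177799881247]] len 0.11464953323032916 dxdy 0.06765845569427219
up rail inner [[0.4229931847351855, -0.24887554911597132], [0.43019765970129986, -0.13492761157759794]] len 0.11417546552909871 dxdy 0.06322602340817424
lo rail inner [[0.5395621958735926, -0.25590319001366524], [0.5470625330132647, -0.14261302464951897]] len 0.11353817254758133 dxdy 0.06620466229847886
lo rail outer [[0.5521455986981441, -0.25629469469121907], [0.5590597379306328, -0.143706930436947]] len 0.11279986693742944 dxdy 0.061411106955402424
floor top edge [[0.4027132456252595, -0.2873279469183213], [0.41432123585443825, -0.10154231666017449]] len 0.18614791389531485 dxdy 0.06248056005757596
floor bot edge [[0.5563934683557223, -0.29775646993322374], [0.5688835950449882, -0.12207825997850466]] len 0.1761216531764572 dxdy 0.07109661859877316
floor -y edge [[0.4027132456252595, -0.2873279469183213], [0.5563934683557223, -0.29775646993322374]] len 0.15403364876142164 dxdy -14.736528126835667
floor +y edge [[0.41432123585443825, -0.10154231666017449], [0.5503456731918837, -0.11080027702829888]] len 0.1363391263839782 dxdy -14.692700328010067
red front top edge [[0.44286327777151585, -0.1319689745215334], [0.5361194357653387, -0.1382540830164354]] len 0.09346771417212225 dxdy -14.837636942857047
red back top edge [[0.443357946655197, -0.11913480520868769], [0.5366715499016869, -0.12645458160820208]] len 0.09360025468652428 dxdy -12.748149417881184
```

```bash
python3 - <<'E'
from h import *
np.set_printoptions(precision=4,suppress=True)
print('bin scene',onz(load('scene0'),[[119,148],[132,171],[167,157],[150,129]],.075)[:,:2].tolist())
print('bin side',onz(load('side0'),[[334,275],[352,320],[404,292],[383,262]],.075)[:,:2].tolist())
go([.4739,-.3755,.10],-.059)
E
```

```text
bin scene [[0.797500407848251, -0.2769929098899362], [0.8009926032446835, -0.15852704105544102], [0.694724806190782, -0.16109207497072608], [0.6844529168292015, -0.31529077290842134]]
bin side [[0.6534315009164054, -0.24226780642634793], [0.6376239546787901, -0.36504207573197023], [0.7861030965333521, -0.3292809708921862], [0.7877379560278851, -0.23514120756228396]]
pos [ 0.4923 -0.0932  0.2243] yaw -0.09564823574809922 toolx [ 0.0113  0.0125 -0.9999] f [ 0.3635 -0.3635 -2.5066] tq [-0.2651  0.0193 -0.0114] t 16.0
delta tool [ 0.1205 -0.0075 -0.2844] turn -0.03664823574809922
```

>>> play_rows(increments="0 -0.001 -0.015 0;0 -0.001 -0.034 -0.009;0 -0.001 -0.034 -0.009;0 -0.001 -0.034 -0.009;0 -0.001 -0.034 -0.009;0 -0.001 -0.034 0;0 -0.001 -0.034 0;0 0 -0.034 0;0 0 -0.015 0;0 0 -0.005 0;0 0 0 0;0 0 0 0")

```text
clock: 17.2
position: [0.4847, -0.3601, 0.212]
ee_rot: [-0.486, 0.504, 0.496, 0.513]
ft_force: [-0.5, 0.0, -2.3]
grip_width: 0.202
```

```bash
python3 - <<'E'
from h import *
np.set_printoptions(precision=4,suppress=True)
go([.4739,-.3755,.10],-.059)
snap('wrist','w13')
E
```

```text
pos [ 0.4847 -0.3601  0.212 ] yaw -0.035790981731765203 toolx [-0.0008  0.0192 -0.9998] f [-0.4521  0.042  -2.2526] tq [-0.267  -0.0079  0.0328] t 17.2
delta tool [ 0.1117  0.01   -0.018 ] turn 0.023209018268234793
```

View pics/w13.png

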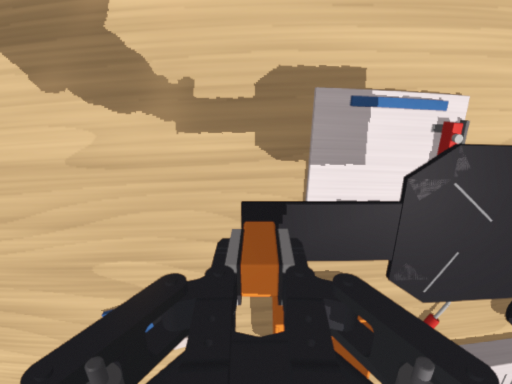

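>>> play_rows(increments="0 0.005 -0.006 0.012;0 0.005 -0.006 0.008;0.02 0 -0.003 0;0.02 0 0 0;0.02 0 0 0;0.02 0 0 0;0.01 0 0 0;0 0 0 0;0 0 0 0")

```text
clock: 18.15
position: [0.4734, -0.3728, 0.1218]
ee_rot: [-0.482, 0.508, 0.489, 0.52]
ft_force: [-0.7, -0.0, -1.7]
grip_width: 0.2
```

```bash
python3 - <<'E'
from h import *
np.set_printoptions(precision=4,suppress=True)
go([.4739,-.3755,.06],-.059)
snap('wrist','w14')
E
```

```text
pos [ 0.4734 -0.3728  0.1218] yaw -0.05631337724168972 toolx [ 0.0044  0.0188 -0.9998] f [-0.7422 -0.0124 -1.6735] tq [-0.2599 -0.012   0.025 ] t 18.15
delta tool [ 0.0618 -0.0005 -0.0039] turn 0.0026866227583102753
```

View pics/w14.png

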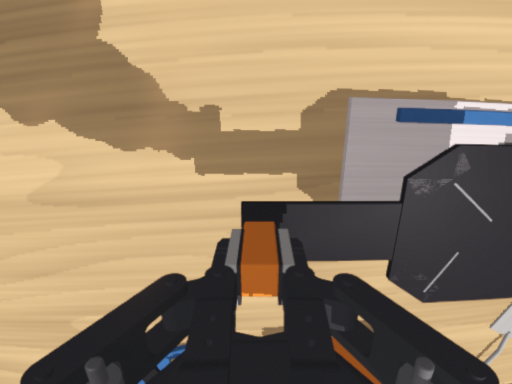

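Aligned. I'll descend in parts, watching the upper rail against the plate edge.

>>> play_rows(increments="0.015 0 -0.002 0.002;0.015 0 -0.001 0;0.015 0 0 0;0.008 0 0 0;0 0 0 0;0 0 0 0")

```text
clock: 18.8
position: [0.474, -0.3754, 0.0651]
ee_rot: [-0.482, 0.509, 0.488, 0.52]
ft_force: [1.0, 0.7, -1.6]
grip_width: 0.196
```

```bash
python3 - <<'E'
from h import *
np.set_printoptions(precision=4,suppress=True)
go([.4739,-.3755,.0345],-.059)
c=snap('wrist','w15'); d=snap('side','d15'); e=snap('scene','s15')
f=lambda i:cv2.resize(i,(400,400),interpolation=cv2.INTER_CUBIC)
cv2.imwrite('pics/m15.png',np.hstack([f(d['img'][250:384,190:340]),f(e['img'][100:200,170:270])]))
E
```

```text
pos [ 0.474  -0.3754  0.0651] yaw -0.058397779312928666 toolx [ 0.0058  0.0181 -0.9998] f [ 0.998   0.6864 -1.6253] tq [-0.2945  0.036   0.0822] t 18.8
delta tool [ 0.0306  0.0002 -0.0007] turn 0.0006022206870713309
```

View pics/w15.png

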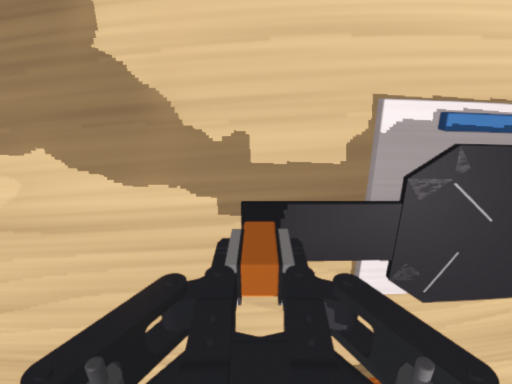

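View pics/m15.png

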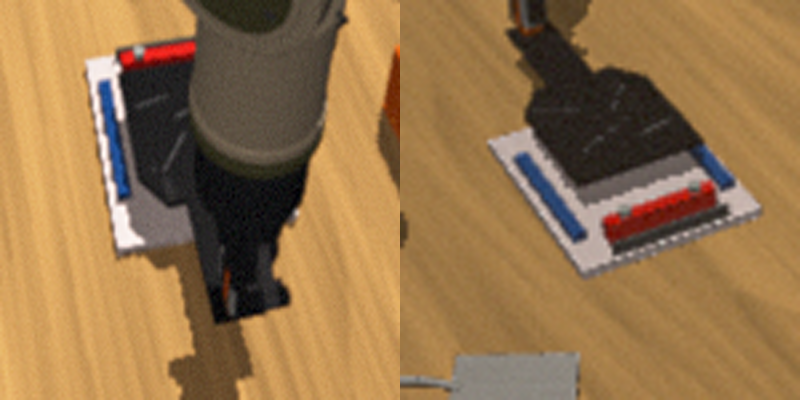

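>>> play_rows(increments="0.01 0 0 0;0.008 0 0 0;0.004 0 0 0;0 0 0 0;0 0 0 0")

```text
clock: 19.45
position: [0.4751, -0.3752, 0.0425]
ee_rot: [-0.483, 0.508, 0.488, 0.521]
ft_force: [-0.1, -0.0, -1.9]
grip_width: 0.197
```

```bash
python3 - <<'E'
from h import *
np.set_printoptions(precision=4,suppress=True)
go([.4739,-.3755,.0338],-.059)
c=snap('wrist','w16')
# plate top edge vs rail: list tongue & rail rows
cv2.imwrite('pics/w16b.png',cv2.resize(c['img'][80:320,330:512],None,fx=3,fy=2.5,interpolation=cv2.INTER_CUBIC))
E
```

```text
pos [ 0.4751 -0.3752  0.0425] yaw -0.05800429127596218 toolx [ 0.0083  0.0171 -0.9998] f [-0.0853 -0.044  -1.8866] tq [-0.2648 -0.0025 -0.0338] t 19.45
delta tool [ 0.0087  0.0012 -0.0005] turn 0.0009957087240378137
```

View pics/w16b.png

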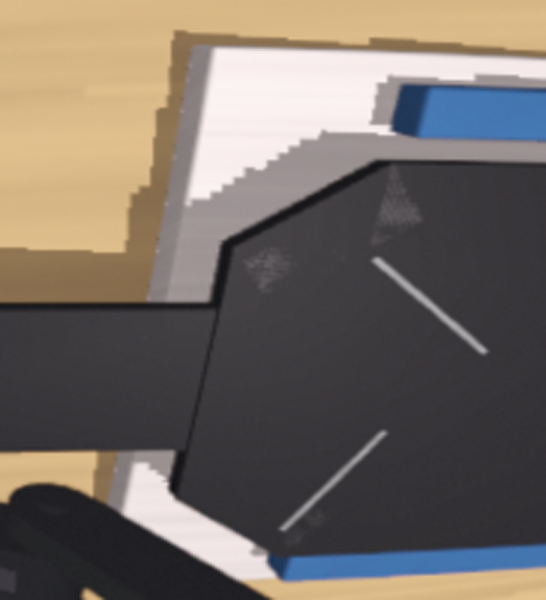

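```bash
python3 - <<'E'
from h import *
np.set_printoptions(precision=4,suppress=True)
c=load('w16'); q=lambda x,y:[330+x/3-.4,80+y/2.5-.4]
ex=np.array([.998,-.066]);ey=np.array([.066,.998]);J=np.array([.4843,-.2178])
R=lambda P:np.c_[(P[:,:2]-J)@ex,(P[:,:2]-J)@ey]*1e3
print('plate edges',R(onz(c,[q(385,161),q(540,163),q(290,557),q(540,545)],.0242)))
print('rail inner/outer up',R(onz(c,[q(415,138),q(540,140),q(430,86),q(540,89)],.019)))
print('rail low outer',R(onz(c,[q(285,580),q(540,570)],.019)))
print('tongue',R(onz(c,[q(20,304),q(200,304),q(20,451),q(180,450)],.0237)))
E
```

```text
plate edges [[-54.2344 -45.5362]
 [-54.5647 -12.076 ]
 [ 56.8746 -40.2667]
 [ 57.1761  26.2885]]
rail inner/outer up [[-58.8119 -36.4673]
 [-59.1489  -8.619 ]
 [-70.743  -36.0894]
 [-71.029  -11.9844]]
rail low outer [[ 70.1805 -35.3703]
 [ 71.8561  36.5044]]
tongue [[ -19.4222 -112.5472]
 [ -19.3415  -76.2544]
 [  20.7463 -108.3841]
 [  21.1514  -73.4079]]
```

>>> play_rows(increments="0.003 0.001 0 0.001;0.002 0 0 0;0.001 0 0 0;0.001 0 0 0;0 0 0 0")

```text
clock: 20.0
position: [0.4743, -0.3753, 0.0355]
ee_rot: [-0.483, 0.508, 0.487, 0.521]
ft_force: [-0.9, 0.8, -1.9]
grip_width: 0.196
```

```bash
python3 - <<'E'
from h import *
np.set_printoptions(precision=4,suppress=True)
go([.4739,-.3755,.0338],-.059)
E
```

```text
pos [ 0.4743 -0.3753  0.0355] yaw -0.05909926868300852 toolx [ 0.0091  0.0167 -0.9998] f [-0.9453  0.7617 -1.8804] tq [-0.2537  0.06    0.0015] t 20.0
delta tool [ 0.0017  0.0004 -0.0003] turn -9.926868300852432e-05
```

>>> play_rows(increments="0.001 0 0 0;0.001 0 0 0;0 0 0 0")

```text
clock: 20.3
position: [0.4744, -0.3753, 0.0335]
ee_rot: [-0.483, 0.508, 0.487, 0.521]
ft_force: [-0.1, 0.0, -2.6]
grip_width: 0.198
```

```bash
python3 - <<'E'
from h import *
np.set_printoptions(precision=4,suppress=True)
go([.4739,-.3755,.0338],-.059)
E
```

```text
pos [ 0.4744 -0.3753  0.0335] yaw -0.05909466432994992 toolx [ 0.0093  0.0166 -0.9998] f [-0.0718  0.0235 -2.6065] tq [-0.2951  0.0389 -0.0013] t 20.3
delta tool [-0.0003  0.0005 -0.0003] turn -9.46643299499228e-05
```

>>> play_rows(increments="0.001 0 0 0;0.001 0 0 0;0 0 0 0")

```text
clock: 20.6
position: [0.4748, -0.3755, 0.0327]
ee_rot: [-0.483, 0.508, 0.487, 0.521]
ft_force: [-1.5, 1.3, 2.0]
grip_width: 0.196
```

```bash
python3 - <<'E'
from h import *
np.set_printoptions(precision=4,suppress=True)
go([.4739,-.3755,.0338],-.059)
E
```

```text
pos [ 0.4748 -0.3755  0.0327] yaw -0.05922994580775365 toolx [ 0.0104  0.017  -0.9998] f [-1.4919  1.2596  2.0458] tq [0.302  0.361  0.1189] t 20.6
delta tool [-0.0011  0.0008 -0.    ] turn -0.00022994580775365092
```

>>> play_rows(increments="0 0 0.002 0;0 0 0.002 0;0 0 0.002 0;0 0 0.002 0;0 0 0.002 0;0 0 0.002 0;0 0 0 0")

```text
clock: 21.3
position: [0.4759, -0.3631, 0.0332]
ee_rot: [-0.484, 0.508, 0.486, 0.521]
ft_force: [-0.0, -0.0, 0.2]
grip_width: 0.197
```

```bash
cat >> h.py <<'E'
def sj():
    o=get_obs(); ex=np.array([.998,-.066]);ey=np.array([.066,.998]);J=np.array([.4843,-.2178])
    d=o['position'][:2]-J;R=Rq(o['ee_rot']);f=o['ft_force']
    print('t %.2f jx %.1f origin_jy %.1f z %.1f yaw %.4f tilt %s Fx %.1f Fy %.1f Fz %.1f tq %s w %.3f'%(o['clock'],1e3*d@ex,1e3*d@ey+150,1e3*o['position'][2],np.arctan2(R[1,2],R[0,2])-np.pi/2,R[:2,0].round(4),f[:2]@ex,f[:2]@ey,f[2],np.round(o['torque'],2),o['grip_width']))
E
python3 -c "
from h import *
sj()"
```

```text
t 21.30 jx 1.2 origin_jy 4.4 z 33.2 yaw -0.0595 tilt [0.0114 0.0155] Fx -0.0 Fy -0.0 Fz 0.2 tq [-0.19  0.04  0.01] w 0.197
```

>>> play_rows(increments="0.0003 0.0005 0.0015 0;0.0003 0.0005 0.0015 0;0 0 0.0015 0;0 0 0.0015 0")

```text
clock: 21.7
position: [0.4755, -0.3578, 0.0333]
ee_rot: [-0.484, 0.508, 0.485, 0.521]
ft_force: [-0.0, -1.7, 0.7]
grip_width: 0.199
```

```bash
python3 -c "
from h import *
sj()"
```

```text
t 21.70 jx 0.5 origin_jy 9.7 z 33.3 yaw -0.0602 tilt [0.0128 0.0138] Fx 0.1 Fy -1.7 Fz 0.7 tq [-0.43  0.07 -0.03] w 0.199
```

>>> play_rows(increments="0 0 0.001 0;0 0 0.001 0;0 0 0.001 0")

```text
clock: 22.0
position: [0.4756, -0.3544, 0.0333]
ee_rot: [-0.484, 0.508, 0.485, 0.521]
ft_force: [0.3, -2.4, 0.9]
grip_width: 0.197
```

```bash
python3 -c "
from h import *
sj()"
```

```text
t 22.00 jx 0.4 origin_jy 13.1 z 33.3 yaw -0.0601 tilt [0.0126 0.0138] Fx 0.4 Fy -2.4 Fz 0.9 tq [-0.47  0.08  0.04] w 0.197
```

>>> play_rows(increments="0 0 0.001 0;0 0 0.001 0")

```text
clock: 22.2
position: [0.4757, -0.3523, 0.0334]
ee_rot: [-0.484, 0.508, 0.485, 0.521]
ft_force: [0.3, -1.3, 1.0]
grip_width: 0.199
```

>>> play_rows(increments="0 0 0.001 0")

```text
clock: 22.3
position: [0.4758, -0.3512, 0.0334]
ee_rot: [-0.484, 0.508, 0.485, 0.521]
ft_force: [-0.4, -1.6, 0.9]
grip_width: 0.197
```

>>> play_rows(increments="0 0 0.001 0")

```text
clock: 22.4
position: [0.4757, -0.3507, 0.0335]
ee_rot: [-0.484, 0.509, 0.485, 0.521]
ft_force: [-1.5, -5.7, 0.1]
grip_width: 0.197
```

```bash
python3 -c "
from h import *
sj()"
```

```text
t 22.40 jx 0.2 origin_jy 16.8 z 33.5 yaw -0.0605 tilt [0.0126 0.0129] Fx -1.1 Fy -5.8 Fz 0.1 tq [-1.2   0.24  0.01] w 0.197
```

>>> play_rows(increments="0 0 0.001 0")

```text
clock: 22.5
position: [0.4753, -0.3507, 0.0336]
ee_rot: [-0.484, 0.509, 0.484, 0.521]
ft_force: [-0.3, -5.9, -0.5]
grip_width: 0.196
```

>>> play_rows(increments="0 0 0.001 0")

```text
clock: 22.6
position: [0.4751, -0.3506, 0.0338]
ee_rot: [-0.485, 0.51, 0.484, 0.521]
ft_force: [-0.1, -5.4, 0.9]
grip_width: 0.199
```

```bash
python3 -c "
from h import *
sj()"
```

```text
t 22.60 jx -0.4 origin_jy 16.8 z 33.8 yaw -0.0623 tilt [0.0127 0.0101] Fx 0.3 Fy -5.4 Fz 0.9 tq [-0.97  0.03 -0.09] w 0.199
```

>>> play_rows(increments="0.0001 -0.0001 0.0016 0;0.0001 -0.0001 0.0016 0")

```text
clock: 22.8
position: [0.475, -0.3506, 0.0344]
ee_rot: [-0.485, 0.511, 0.482, 0.521]
ft_force: [-0.3, -7.3, 2.2]
grip_width: 0.204
```

>>> play_rows(increments="0.0001 -0.0001 0.0018 0;0.0001 -0.0001 0.0018 0")

```text
clock: 23.0
position: [0.4749, -0.3505, 0.0353]
ee_rot: [-0.486, 0.513, 0.479, 0.521]
ft_force: [0.1, -7.2, 1.3]
grip_width: 0.2
```

```bash
python3 -c "
from h import *
sj()"
```

```text
t 23.00 jx -0.6 origin_jy 17.0 z 35.3 yaw -0.0674 tilt [0.0153 0.0003] Fx 0.6 Fy -7.2 Fz 1.3 tq [-1.16  0.22  0.23] w 0.200
```

>>> play_rows(increments="0.0006 -0.0001 0.002 -0.001;0.0006 -0.0001 0.002 -0.001;0.0006 -0.0001 0.002 0")

```text
clock: 23.3
position: [0.4751, -0.3503, 0.0356]
ee_rot: [-0.489, 0.514, 0.476, 0.52]
ft_force: [-1.0, -8.3, 3.3]
grip_width: 0.198
```

```bash
python3 -c "
from h import *
sj()"
```

```text
t 23.30 jx -0.5 origin_jy 17.1 z 35.6 yaw -0.0689 tilt [ 0.018  -0.0085] Fx -0.5 Fy -8.4 Fz 3.3 tq [-1.11  0.36  0.24] w 0.198
```

>>> play_rows(increments="0.0015 -0.0001 0.0017 0;0.0015 -0.0001 0.0017 0")

```text
clock: 23.5
position: [0.4752, -0.3506, 0.0344]
ee_rot: [-0.49, 0.515, 0.474, 0.519]
ft_force: [0.2, -8.6, 6.2]
grip_width: 0.198
```

```bash
python3 -c "
from h import *
sj()"
```

```text
t 23.50 jx -0.3 origin_jy 16.8 z 34.4 yaw -0.0714 tilt [ 0.0199 -0.0132] Fx 0.7 Fy -8.6 Fz 6.2 tq [-0.21  0.32  0.18] w 0.198
```

>>> play_rows(increments="0.0008 0 0.0018 0;0.0006 0 0.0018 0;0.0006 0 0.0018 0")

```text
clock: 23.8
position: [0.4752, -0.3506, 0.0353]
ee_rot: [-0.491, 0.517, 0.47, 0.52]
ft_force: [-0.9, -8.8, 6.6]
grip_width: 0.197
```

```bash
python3 -c "
from h import *
sj();c=snap('wrist','w20');e=snap('scene','s20')
cv2.imwrite('pics/s20b.png',cv2.resize(e['img'][100:200,170:290],None,fx=5,fy=5,interpolation=cv2.INTER_CUBIC))"
```

```text
t 23.80 jx -0.3 origin_jy 16.9 z 35.3 yaw -0.0751 tilt [ 0.0229 -0.0196] Fx -0.3 Fy -8.8 Fz 6.6 tq [-0.18  0.76  0.43] w 0.197
```

View pics/s20b.png

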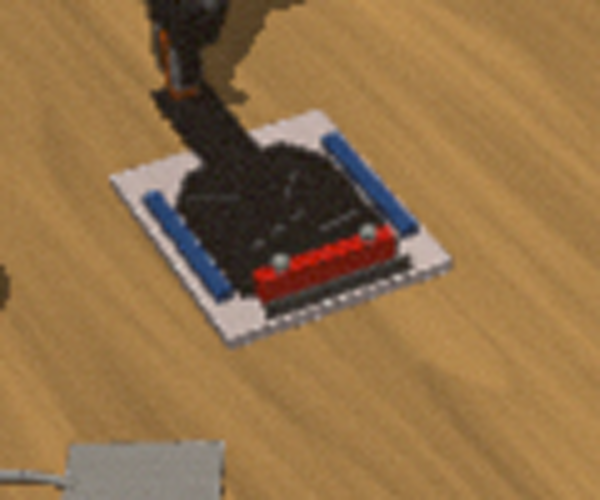

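View pics/w20.png

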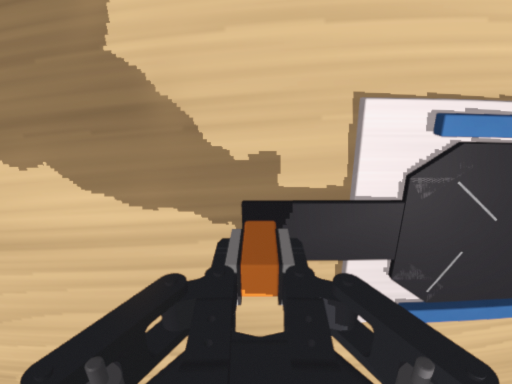

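>>> play_rows(increments="0 0 0.0005 0;0 0 0 0", squeeze=20)

```text
clock: 24.1
position: [0.4747, -0.3506, 0.0361]
ee_rot: [-0.491, 0.517, 0.47, 0.52]
ft_force: [-1.6, -1.4, 4.6]
grip_width: 0.199
```

>>> play_rows(increments="0 0 0 0;0 0 0 0;0 0 0 0;0 0 0 0;0 0 0 0", hand=0)

```text
clock: 24.6
position: [0.475, -0.3484, 0.035]
ee_rot: [-0.491, 0.517, 0.471, 0.52]
ft_force: [-0.5, -0.4, 0.1]
grip_width: 0.502
```

```bash
python3 -c "
from h import *
sj();c=snap('wrist','w21')"
```

```text
t 24.60 jx -0.6 origin_jy 19.1 z 35.0 yaw -0.0743 tilt [ 0.0218 -0.0167] Fx -0.5 Fy -0.5 Fz 0.1 tq [-0.02  0.05  0.01] w 0.502
```

View pics/w21.png

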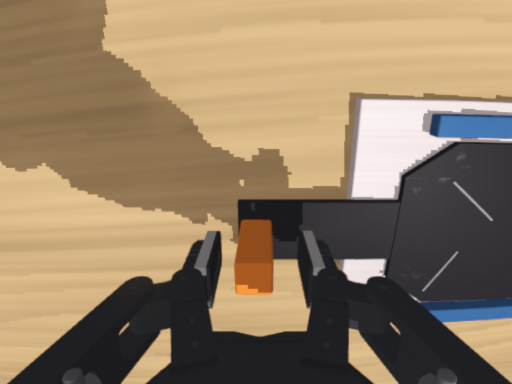

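>>> play_rows(increments="-0.005 0 0.001 0;-0.01 0 0 0;-0.015 0 0 0;-0.02 0 0 0;-0.03 0 0 0;-0.03 0 0 0;-0.03 0 -0.02 0;-0.02 0 0 0;0 0 0 0")

```text
clock: 25.55
position: [0.4693, -0.366, 0.2106]
ee_rot: [-0.492, 0.516, 0.469, 0.521]
ft_force: [-0.6, -0.7, -0.0]
grip_width: 0.498
```

```bash
python3 -c "
from h import *
sj();c=snap('wrist','w22');e=snap('scene','s22');d=snap('side','d22')
f=lambda i:cv2.resize(i,(400,400),interpolation=cv2.INTER_CUBIC)
cv2.imwrite('pics/m22.png',np.hstack([f(e['img'][100:220,170:290]),f(e['img'][190:310,255:375])]))
cv2.imwrite('pics/m22d.png',cv2.resize(d['img'][120:384,170:434],None,fx=2.2,fy=2.2,interpolation=cv2.INTER_CUBIC))"
```

```text
t 25.55 jx -5.2 origin_jy 1.2 z 210.6 yaw -0.0761 tilt [ 0.0261 -0.0189] Fx -0.6 Fy -0.7 Fz -0.0 tq [-0.03 -0.01 -0.  ] w 0.498
```

View pics/w22.png

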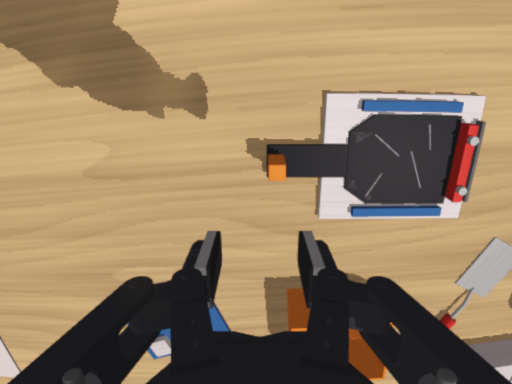

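View pics/m22.png

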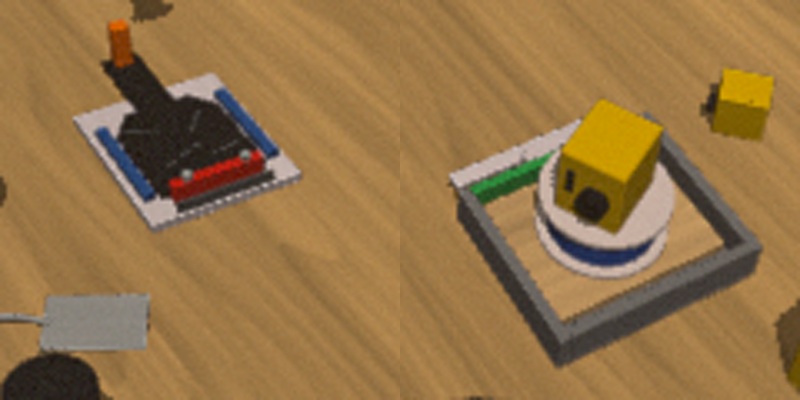

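View pics/m22d.png

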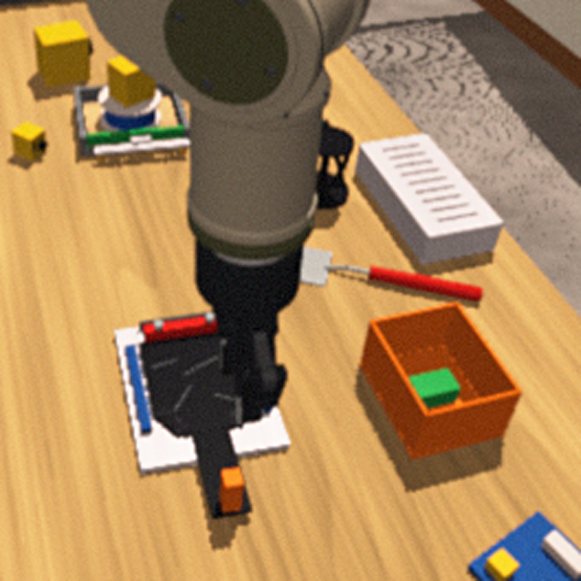

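```bash
python3 -c "
from h import *
c=load('w22')
cv2.imwrite('pics/w22z.png',cv2.resize(c['img'][85:225,320:490],None,fx=4.5,fy=4.2,interpolation=cv2.INTER_CUBIC))
ex=np.array([.998,-.066]);ey=np.array([.066,.998]);J=np.array([.4843,-.2178])
R=lambda P:np.c_[(P[:,:2]-J)@ex,(P[:,:2]-J)@ey]*1e3
hsv=cv2.cvtColor(c['img'],cv2.COLOR_BGR2HSV);m=cv2.inRange(hsv,(5,180,190),(16,255,255));m[:140]=0;m[190:]=0;m[:,:260]=0;m[:,300:]=0
p=cv2.minAreaRect(max(cv2.findContours(m,0,cv2.CHAIN_APPROX_NONE)[0],key=cv2.contourArea))[0];print('post jig',p,R(onz(c,[p],.06)))
"
```

```text
post jig (277.0, 172.0) [[  -1.3233536  -132.76053375]]
```

View pics/w22z.png

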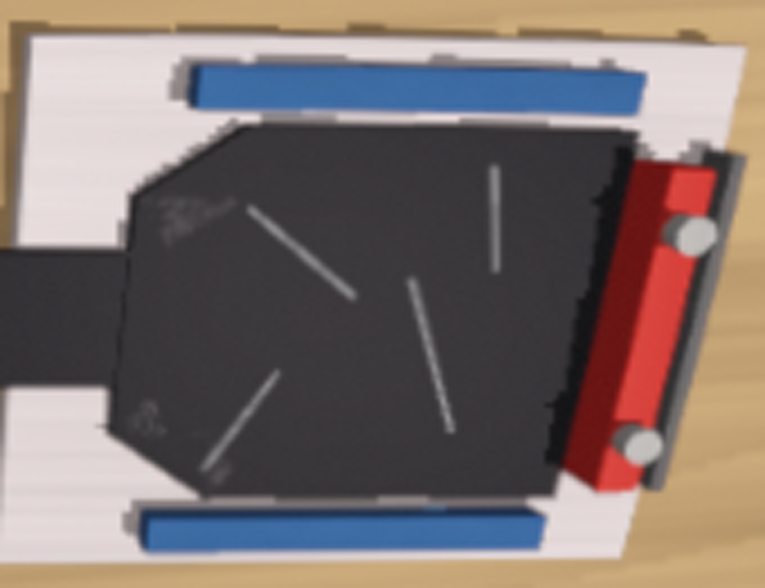

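The plate looks home, but my push read only 5–9 N and may have rippled between rows. I'll regrip and push once more, holding the last target through camera calls so I can read a steady force.

```bash
python3 - <<'E'
from h import *
np.set_printoptions(precision=4,suppress=True)
go([.4750,-.3503,.07],-.066)
E
```

```text
pos [ 0.4682 -0.3647  0.2065] yaw -0.07556608797946684 toolx [ 0.0215 -0.0165 -0.9996] f [-0.4081 -0.1056 -0.4612] tq [0.0298 0.0213 0.0231] t 25.7
delta tool [ 0.1364 -0.0026  0.0169] turn -0.009566087979466842
```

>>> play_rows(increments="0.02 0 -0.02 0;0.03 0 0 -0.005;0.03 0 0.02 -0.004;0.025 -0.001 0.012 0;0.015 -0.001 0.004 0;0 0 0 0;0 0 0 0")

```text
clock: 26.4
position: [0.4699, -0.3465, 0.0762]
ee_rot: [-0.489, 0.516, 0.478, 0.516]
ft_force: [-0.1, -0.8, 0.7]
grip_width: 0.5
```

```bash
python3 - <<'E'
from h import *
np.set_printoptions(precision=4,suppress=True)
go([.4750,-.3503,.0345],-.066)
snap('wrist','w23')
E
```

```text
pos [ 0.4699 -0.3465  0.0762] yaw -0.06492331868476331 toolx [ 0.0115 -0.0118 -0.9999] f [-0.1115 -0.774   0.715 ] tq [ 0.0106  0.022  -0.0091] t 26.4
delta tool [ 0.0418 -0.0048 -0.003 ] turn 0.0010766813152366939
```

View pics/w23.png

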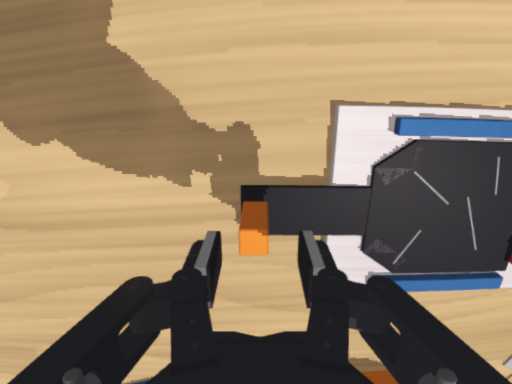

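The post sits between the fingers, at about (254,230) with the midline near 260. I'll correct and descend.

>>> play_rows(increments="0 -0.0045 -0.003 0.001;0 0 0 0;0.012 0 0 0;0.012 0 0 0;0.01 0 0 0;0.003 0 0 0;0 0 0 0;0 0 0 0")

```text
clock: 27.25
position: [0.4755, -0.3524, 0.0379]
ee_rot: [-0.49, 0.516, 0.476, 0.517]
ft_force: [-0.7, -0.1, -0.0]
grip_width: 0.502
```

```bash
python3 - <<'E'
from h import *
np.set_printoptions(precision=4,suppress=True)
go([.4750,-.3503,.0345],-.066)
snap('wrist','w24')
E
```

```text
pos [ 0.4755 -0.3524  0.0379] yaw -0.06768377516827684 toolx [ 0.0138 -0.0134 -0.9998] f [-0.654  -0.1262 -0.0093] tq [0.0468 0.0345 0.0005] t 27.25
delta tool [0.0033 0.0007 0.0022] turn -0.0016837751682768354
```

View pics/w24.png

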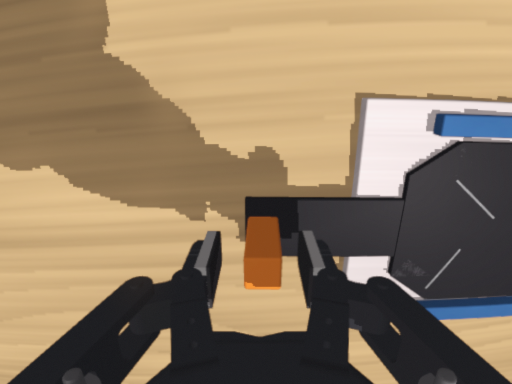

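>>> play_rows(increments="0.003 0.0005 0.001 -0.001;0 0 0 0;0 0 0 0")

```text
clock: 27.6
position: [0.4756, -0.3516, 0.0355]
ee_rot: [-0.49, 0.516, 0.476, 0.517]
ft_force: [0.1, -0.7, 0.0]
grip_width: 0.5
```

>>> play_rows(increments="0 0 0 0;0 0 0 0;0 0 0 0;0 0 0 0;0 0 0 0;0 0 0 0", hand=1, squeeze=25)

```text
clock: 28.2
position: [0.4759, -0.3516, 0.0363]
ee_rot: [-0.491, 0.515, 0.476, 0.517]
ft_force: [-0.2, 0.4, 1.3]
grip_width: 0.206
```

>>> play_rows(increments="0 0 0 0;0 0 0 0;0 0 0 0", squeeze=60)

```text
clock: 28.5
position: [0.4759, -0.3516, 0.0363]
ee_rot: [-0.49, 0.515, 0.476, 0.517]
ft_force: [0.3, -0.6, 1.6]
grip_width: 0.198
```

```bash
python3 -c "
from h import *
sj()"
```

```text
t 28.50 jx 0.5 origin_jy 15.9 z 36.3 yaw -0.0667 tilt [ 0.0163 -0.0136] Fx 0.3 Fy -0.5 Fz 1.6 tq [ 0.44  0.07 -0.02] w 0.198
```

>>> play_rows(increments="0 0 0.001 0;0 0 0.001 0")

```text
clock: 28.7
position: [0.476, -0.3508, 0.0367]
ee_rot: [-0.491, 0.516, 0.475, 0.517]
ft_force: [0.0, -4.7, 2.4]
grip_width: 0.201
```

```bash
python3 -c "
from h import *
sj()
for i in range(3): camera('wrist'); sj()"
```

```text
t 28.70 jx 0.5 origin_jy 16.7 z 36.7 yaw -0.0675 tilt [ 0.0169 -0.0155] Fx 0.3 Fy -4.7 Fz 2.4 tq [-0.38  0.08  0.03] w 0.201
t 28.75 jx 0.5 origin_jy 16.7 z 36.7 yaw -0.0675 tilt [ 0.017  -0.0156] Fx -0.3 Fy -3.4 Fz 2.4 tq [-0.38  0.04  0.09] w 0.199
t 28.80 jx 0.5 origin_jy 16.7 z 36.7 yaw -0.0675 tilt [ 0.017  -0.0155] Fx 0.0 Fy -3.8 Fz 2.3 tq [-0.33  0.08  0.08] w 0.202
t 28.85 jx 0.5 origin_jy 16.8 z 36.7 yaw -0.0675 tilt [ 0.017  -0.0154] Fx 0.9 Fy -4.9 Fz 0.6 tq [-0.39  0.03  0.06] w 0.203
```

Steady hold works. Next is one step of about 2 mm, then hold.

>>> play_rows(increments="0.0002 0 0.002 0")

```text
clock: 28.95
position: [0.4762, -0.3506, 0.0371]
ee_rot: [-0.492, 0.516, 0.473, 0.517]
ft_force: [0.1, -11.9, 3.6]
grip_width: 0.199
```

```bash
python3 -c "
from h import *
sj()
for i in range(4): camera('wrist'); sj()"
```

```text
t 28.95 jx 0.7 origin_jy 16.9 z 37.1 yaw -0.0684 tilt [ 0.0181 -0.0183] Fx 0.9 Fy -11.9 Fz 3.6 tq [-1.63  0.13  0.17] w 0.199
t 29.00 jx 0.7 origin_jy 16.9 z 37.2 yaw -0.0684 tilt [ 0.0182 -0.0186] Fx 0.3 Fy -8.7 Fz 3.4 tq [-1.23  0.21  0.19] w 0.199
t 29.05 jx 0.7 origin_jy 16.9 z 37.2 yaw -0.0683 tilt [ 0.0182 -0.0184] Fx 1.4 Fy -8.9 Fz 3.4 tq [-1.14  0.18  0.1 ] w 0.196
t 29.10 jx 0.7 origin_jy 16.9 z 37.2 yaw -0.0684 tilt [ 0.0181 -0.0183] Fx 0.3 Fy -7.7 Fz 2.9 tq [-1.15  0.15  0.15] w 0.198
t 29.15 jx 0.7 origin_jy 16.9 z 37.2 yaw -0.0684 tilt [ 0.0181 -0.0183] Fx 0.4 Fy -8.7 Fz 2.4 tq [-1.12  0.19  0.14] w 0.203
```

```bash
python3 -c "
from h import *
for i in range(16):
    camera('wrist')
    if i%5==0: sj()"
```

```text
t 29.20 jx 0.7 origin_jy 16.9 z 37.2 yaw -0.0685 tilt [ 0.0181 -0.0183] Fx 0.0 Fy -8.8 Fz 2.5 tq [-1.12  0.2   0.17] w 0.196
t 29.45 jx 0.7 origin_jy 16.9 z 37.2 yaw -0.0684 tilt [ 0.0181 -0.0183] Fx 0.7 Fy -8.1 Fz 3.0 tq [-1.06  0.2   0.16] w 0.199
t 29.70 jx 0.7 origin_jy 16.9 z 37.2 yaw -0.0684 tilt [ 0.0181 -0.0183] Fx 1.0 Fy -8.3 Fz 3.1 tq [-1.16  0.17  0.13] w 0.200
t 29.95 jx 0.7 origin_jy 16.9 z 37.2 yaw -0.0685 tilt [ 0.0181 -0.0182] Fx 1.1 Fy -7.9 Fz 3.0 tq [-1.09  0.18  0.15] w 0.198
```

>>> play_rows(increments="0 0 0.0004 0;0 0 0.0003 0", squeeze=20)

```text
clock: 30.15
position: [0.476, -0.3507, 0.0374]
ee_rot: [-0.492, 0.517, 0.473, 0.517]
ft_force: [-0.4, -4.0, 1.8]
grip_width: 0.197
```

>>> play_rows(increments="0 0 0 0;0 0 0 0;0 0 0 0;0 0 0 0;0 0 0 0", hand=0)

```text
clock: 30.65
position: [0.4762, -0.3478, 0.0361]
ee_rot: [-0.491, 0.516, 0.475, 0.517]
ft_force: [0.0, -0.3, 1.0]
grip_width: 0.499
```

>>> play_rows(increments="-0.005 0 0 0;-0.01 0 0 0;-0.015 0 0 0;-0.02 0 0 0;-0.03 0 0 0;-0.03 0 0 0;-0.03 0 -0.02 0;-0.02 0 0 0;0 0 0 0;0 0 0 0")

```text
clock: 31.65
position: [0.4713, -0.3669, 0.2128]
ee_rot: [-0.492, 0.516, 0.472, 0.518]
ft_force: [-0.2, 0.8, -0.9]
grip_width: 0.498
```

```bash
python3 -c "
from h import *
sj();c=snap('wrist','w30');e=snap('scene','s30');sj()
f=lambda i:cv2.resize(i,(400,400),interpolation=cv2.INTER_CUBIC)
cv2.imwrite('pics/m30.png',np.hstack([f(c['img'][80:230,320:490]),f(e['img'][190:310,255:375])]))"
```

```text
t 31.65 jx -3.1 origin_jy 0.3 z 212.8 yaw -0.0692 tilt [ 0.0222 -0.0181] Fx -0.3 Fy 0.8 Fz -0.9 tq [-0.02  0.02 -0.03] w 0.498
t 31.75 jx -3.2 origin_jy 0.7 z 211.9 yaw -0.0687 tilt [ 0.0212 -0.0175] Fx -0.3 Fy 0.4 Fz -0.7 tq [ 0.    0.05 -0.02] w 0.501
```

View pics/m30.png

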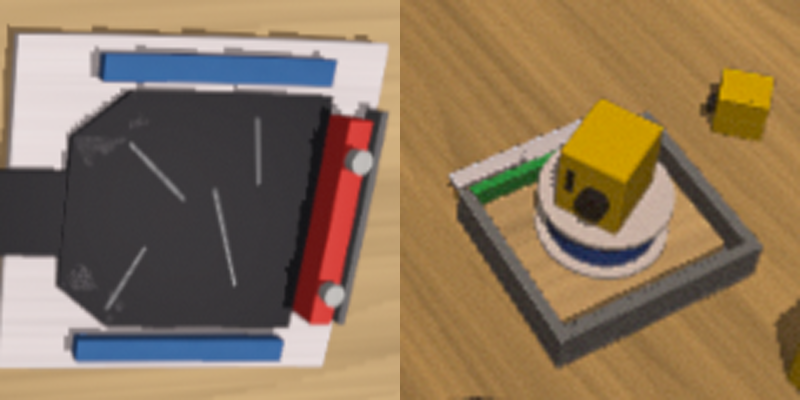

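The plate lies against the block between the rails, the stack stands in the rack, and the gripper is clear.

```bash
python3 -c "
from h import *
print(workorder.hand_in())"
```

```text
the job is handed in; nothing more can be done
None
```

The plate is out of the rack and home against the jig's stop block, the stack is still standing, and the job is handed in. No verdict was reported. The last clock reading was about 32 s of the 72 s allowed.

**Drawing it out:** I gripped the plate by its post and drew it level. From the camera views I put the throat about 6 mm to rack +x, so I shifted the plate before the taper reached the rollers. The wrist force while drawing stayed around 1–7 N, and sideways force never passed about 2.5 N, so I saw no sign of jamming.

**Laying and pushing:** I laid the plate between the blue rails and slid it to the stop, which I felt at plate y of about +17 mm (camera estimate about +18 mm).
- **First push:** it read only 5–9 N, and the tool pitched a little while pushing.
- **Second push:** because of that I gripped again and pushed once more. It touched 12 N briefly, then held at about 8–9 N for roughly a second. That is a little under the 10 N asked for, but inside the 4–15 N window.

**Last checks:**
- **Plate:** in the last pictures it lies between the rails with the post outward and no visible gap to the block.
- **Stack:** board, spool and housing stand upright in the rack.
- **Gripper and bench:** the gripper is open, about 18 cm above the plate. I saw no bystander moved, though I did not measure them again.
- **Disagreements:** camera and arm positions differed by about 1 mm. The tool drifted about 0.02 rad off vertical, but the plate was already released by then.

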